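Build the staggered firebrick wall of a hearth and set its drying timer

TASK

Clear the scraper off the hearth's brick course into the blue tray. Then lay every loose cream firebrick on that course as a neat staggered wall: each brick in line with the wall and centred over a joint of the course below, so that it overlaps by half a length, with the lower new course of three complete and any further bricks centred over its joints. When the wall is up, set the drying timer to 6, the red mark, six clicks clockwise from its yellow zero, and let go of it; leave the white dish and the jar alone.

Things in the scene. Friction and masses are not known exactly. Their poses are not given: they have to be found in the camera images.
- hearth: soldering hearth, fixed: dark steel plate 130 x 320 x 6 mm; on its middle line stands the fixed base course of 4 scorched brown firebricks, each 65 long x 34 wide x 34 mm high, end to end along the hearth's y axis at y -105, -35, 35, 105 mm (pitch 70 mm, 5 mm open joints). Origin: centre of the plate's underside, z up. Top of the base course is 40 mm above the table.
- low0 (a point): centre of the place of a brick in the lower staggered course, in the hearth's frame at x 0, y -70 mm, z 57 mm; its axes are the hearth's
- low1 (a point): centre of the place of a brick in the lower staggered course, in the hearth's frame at x 0, y 0 mm, z 57 mm; its axes are the hearth's
- low2 (a point): centre of the place of a brick in the lower staggered course, in the hearth's frame at x 0, y 70 mm, z 57 mm; its axes are the hearth's
- top0 (a point): centre of the place of a brick in the upper staggered course, in the hearth's frame at x 0, y -35 mm, z 91 mm; its axes are the hearth's
- top1 (a point): centre of the place of a brick in the upper staggered course, in the hearth's frame at x 0, y 35 mm, z 91 mm; its axes are the hearth's
- board: plywood stock board, fixed, 210 (x) x 230 (y) x 8 mm, origin at the centre of its underside; the loose bricks start on it, around x -50 or 50, y -80, 0 or 80 mm in its frame, long side roughly along its x
- brick1: loose cream firebrick, 65 mm long (its x axis) x 34 x 34 mm, about 130 g; origin at its centre; any of its four long faces may be down; may be absent
- brick2: loose cream firebrick, 65 mm long (its x axis) x 34 x 34 mm, about 130 g; origin at its centre; any of its four long faces may be down; may be absent
- brick3: loose cream firebrick, 65 mm long (its x axis) x 34 x 34 mm, about 130 g; origin at its centre; any of its four long faces may be down; may be absent
- brick4: loose cream firebrick, 65 mm long (its x axis) x 34 x 34 mm, about 130 g; origin at its centre; any of its four long faces may be down; may be absent
- brick5: loose cream firebrick, 65 mm long (its x axis) x 34 x 34 mm, about 130 g; origin at its centre; any of its four long faces may be down; may be absent
- bench_block: steel bench block 50 x 50 x 18 mm standing on the stock board among the bricks, a bystander; origin at the centre of its underside
- scraper: hand scraper lying on the base course, roughly along it: wooden handle 75 x 18 x 16 mm along its x axis (x -37 to 37 mm), flat steel blade 22 mm wide and 3 mm thick beyond it at x 36 to 96 mm; 70 g; origin at the centre of the handle's underside
- tray: blue open tool tray, fixed, 100 (x) x 190 (y) x 18 mm, walls 4 mm, floor 4 mm; origin at the centre of its underside
- timer: grey timer housing, fixed, 110 x 110 x 50 mm, with a black scale plate on top: 12 marks 30 degrees apart round the dial, the zero mark yellow (towards the timer's -x side), then white marks clockwise as seen from above, the sixth mark wide and red (towards +x); origin at the centre of its underside
- dial (a joint): angle of the timer dial in rad, growing clockwise as seen from above: 0 at the yellow mark, pi at the red mark 6; a sprung click rest every 30 degrees (0.5236 rad), about 0.15 N m to pass; it turns both ways, stops at 0 and at 5.76; starts at click 0, 1 or 2
- dial_grip (a point): point on the dial's axis at gripping height, 78 mm above the table, 13 mm below the top of the grip bar; the bar is 48 mm long along this point's x axis, 15 mm wide, 32 mm high; the white pointer line on top runs from the axis towards the point's -x
- dish: white ceramic dish, 84 mm across, 20 mm high, beyond the stock board, a bystander; origin at the centre of its underside
- jar: glass jar 54 mm across, 75 mm high with a brass cap, beyond the timer, a bystander; origin at the centre of its underside

How it is judged:
By the outcome, as a careful person would: the job done as asked, in the order asked, and still so for the second after the job is handed in, with the robot touching nothing.
Of brick1, brick2, brick3, brick4, brick5 only 3 to 5 are there at a start; the rules pass over those that are not, and their reading is None.
At some moment in a run one of brick1, brick2, brick3, brick4, brick5 may be knocked a few centimetres aside while the robot is not near it.
Once in a run the grip may slacken for a moment while it holds something.
It also fails if it takes over 210 s, if anything falls off the work surface, if the arm or the gripper's body presses on something with over 40 N, if the wrist force passes 120 N, or if a joint passes its speed limit or range.

ROBOT

A 6-joint arm with a two-finger parallel gripper is mounted at the origin on the work surface. World frame = base frame: x ahead of the robot, y to its left, z up, the work surface at z = 0. Lengths are in m, angles in rad, forces in N, time in s.
With the tool pointing down it reaches from about 0.375 to 0.75 m from the base axis. Payload 9 kg.
Tool frame: the origin (TCP) lies between the finger pads; the fingertips stand 8 mm ahead of it and the grasp point (between the pads) lies 11 mm behind it; z points along the fingers, y is the line along which they close (so a half turn about z gives the same grasp; the last joint's range is limited). The gripper opens to 85 mm and grips with 20 to 120 N. Pads are 22 mm wide; open, the fingers measure 114 mm over their backs; the gripper's body (76 mm by 85 mm) begins 54 mm behind the grasp point. The pads swing forward as they close: fully open they stand 13 mm farther back than shut.
Start: joints at [-1.444, 0.104, 0.097, 1.564, 0, 1.353], TCP at [0.203, -0.565, 0.239] pointing down, gripper open.
Joint ranges: [-2.99, 2.99], [-0.84, 1.86], [-1.1, 1.16], [-1.84, 2.11], [-1.51, 1.56], [-3.14, 3.14]. Speed limits (rad/s): [2.22, 2.22, 2.57, 3.14, 3.14, 3.14].

INTERFACE

Orientations are given as a unit quaternion [w, x, y, z].
In Python, from bench import * gives the robot as it stands. The module is installed in compiled form; this text tells all that it offers.
- The arm moves only by the tool carry_out, never from a script. Its argument "moves" is a list of rows, each a list of 7 numbers: the finger opening in mm, from 0 to 85.4, then the shift along the tool's x, y, z in mm, then the turn, a rotation vector about the tool's x, y, z in rad. In form: [[hand, x, y, z, wx, wy, wz], ...]. A call has 1 to 20 rows; each row shifts and turns the commanded pose from where the row before left it, along the tool's axes as they then stand; what a row does not reach is not made up. A row lasts 1/12 s, in which the tool goes at most 41.7 mm and 7.16 degrees, less where a joint would pass 70% of its speed; a pose out of reach is approached as far as the arm can. A call with a gripper value outside its range is refused whole. The fingers move at their own pace and stop on an object; "force" is the grip in N (left out, the last holds). Time passes only in rows, so rows that do not move let the fingers close. It gives the time, the measured TCP pose, the force, the opening and the grip force at its end, in the units of the state.
- sense(): the state, without advancing time (a new reading comes with each control period).
- get_image(name): name is "scene" or "top" or "wrist"; returns a dict with "image" (400x640x3 uint8, red, green, blue), "range_z" (400x640 float32, m along the optical axis (not along the pixel's ray), 0 where there is no reading), "fx", "fy", "cx", "cy" (pixels), "rvec" (rotation vector, rad) and "tvec" (3), from world to camera coordinates, as OpenCV has them. Camera axes: x right, y down, z forward; pixel columns grow to the right and rows downward; lengths in m; the calibration is good to about 2 mm. The wrist camera is an equidistant fisheye: a pixel r from the principal point sees the ray r / f radians off the axis. A picture is of the moment at which its call begins.
- close_job(): hands the job in; it is judged then, once.
The state is a dict: "clock": time; "joint_positions": joint angles; "qvel": joint speeds; "tau": joint torques, N m; "position": TCP position; "orientation": TCP orientation; "force": force on the tool from outside, world axes, zero at the start; "moment": the same for the moment, N m; "opening": finger opening in m; "gripper_force": force on a finger pad.
Only numpy, scipy, OpenCV 4.12 (cv2) and the standard library are available. Lean on these libraries where they do the work, as an engineer would, in place of code of your own. Each camera call takes 0.05 s, during which the arm holds its last target. There are 200 camera calls.

## Working session

There is one attempt and no reset: what is moved stays moved. The work goes in short steps, Python scripts to look and compute and a tool call to move; the robot and the scene stay as the last step left them, time stands still between calls to the robot, and variables do not carry over. Pictures are saved under pics/ and viewed, at most 14 in all, crops included, and the job is handed in when it is done.

Besides the shell and the picture viewer there is one more tool, called after "Emit:" by a JSON object that holds its "fn" and its "kwargs", one argument or row to a line. carry_out: Moves the arm, as the interface text tells. Its arguments: {"type":"object","properties":{"moves":{"type":"array","items":{"type":"array","items":{"type":"number"}}},"force":{"type":"number"}},"required":["moves"]}

```bash
mkdir -p pics; ls
cat > h.py <<'E'
from bench import *
import numpy as np, cv2
def shot(name,fn=None):
    d=get_image(name)
    if fn: cv2.imwrite('pics/'+fn,d['image'][:,:,::-1])
    return d
def cloud(d):
    R=cv2.Rodrigues(np.array(d['rvec'],float))[0];t=np.array(d['tvec'],float).ravel()
    z=d['range_z'];v,u=np.mgrid[0:z.shape[0],0:z.shape[1]]
    c=np.dstack([(u-d['cx'])/d['fx']*z,(v-d['cy'])/d['fy']*z,z])
    return (c-t)@R      # world
E
python3 - <<'E'
from h import *
d=shot('top','top1.png');s=shot('scene','scene1.png')
for q in(d,s):print(q['fx'],q['cx'],q['cy'],q['rvec'],q['tvec'])
P=cloud(d);np.savez('top1.npz',P=P,im=d['image'])
print(P[::80,::80].round(3).tolist())
print(sense())
E
```

```text
pics
514.3350296396733 319.56251090338026 206.35813153183076 [ 2.19291896 -2.13364504  0.07594399] [0.01461798 0.57670041 1.32055483]
371.15173155528646 316.16864760382424 194.10250212422264 [ 1.13890846  2.43047618 -0.94561013] [ 0.36641658 -0.27098898  1.43024956]
[[[1.51, 1.462, -0.744], [1.516, 1.111, -0.743], [1.527, 0.766, -0.753], [1.529, 0.416, -0.743], [1.535, 0.072, -0.744], [1.541, -0.27, -0.744], [1.55, -0.611, -0.749], [1.554, -0.947, -0.746]], [[1.158, 1.439, -0.755], [0.911, 0.701, 0.003], [0.915, 0.479, 0.004], [0.92, 0.259, 0.004], [0.925, 0.04, 0.003], [0.93, -0.178, 0.001], [0.935, -0.395, 0.0], [0.939, -0.61, 0.001]], [[0.811, 1.414, -0.764], [0.68, 0.664, 0.044], [0.693, 0.466, 0.003], [0.699, 0.25, -0.002], [0.703, 0.033, 0.003], [0.708, -0.181, 0.005], [0.715, -0.396, -0.004], [0.72, -0.607, -0.0]], [[0.462, 0.699, 0.292], [0.471, 0.659, 0.024], [0.477, 0.453, 0.005], [0.483, 0.24, 0.004], [0.489, 0.027, -0.006], [0.495, -0.183, 0.007], [0.5, -0.392, 0.009], [0.506, -0.602, 0.004]], [[0.167, 1.251, -0.599], [0.261, 0.654, 0.003], [0.267, 0.442, 0.003], [0.273, 0.231, 0.0], [0.324, 0.016, 0.347], [0.286, -0.188, -0.002], [0.293, -0.395, 0.0], [0.299, -0.601, -0.0]]]
{'clock': 0.1, 'joint_positions': array([-1.44369362e+00,  1.04642961e-01,  9.65953107e-02,  1.56388651e+00,
       -5.46763444e-06,  1.35312671e+00]), 'qvel': array([ 0.0006165 , -0.00103626,  0.00070123,  0.00104943,  0.0014311 ,
        0.00075203]), 'tau': array([ 5.73088095e-03, -5.58211076e+01,  5.04717135e+01,  1.32167272e-02,
       -2.24285009e-04, -6.36242802e-06]), 'position': array([ 0.20277957, -0.56441307,  0.23862466]), 'orientation': array([-5.68458670e-04,  9.85178105e-01,  1.71533603e-01,  2.30227594e-05]), 'force': array([ 0.36761939, -0.55099241, -0.32409572]), 'moment': array([-0.01482674, -0.01618774,  0.01406599]), 'gripper_force': 0.0, 'opening': 0.08550821147691351}
```

View pics/top1.png

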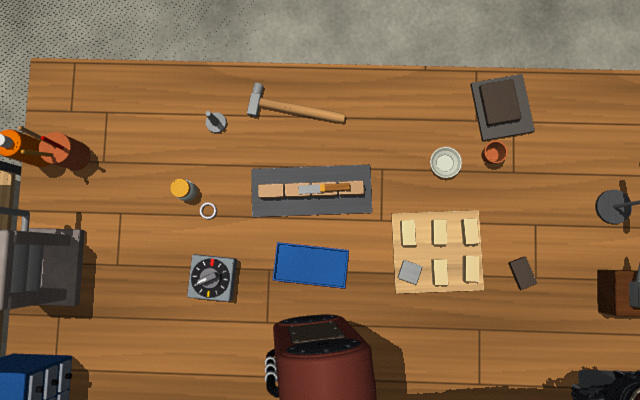

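View pics/scene1.png

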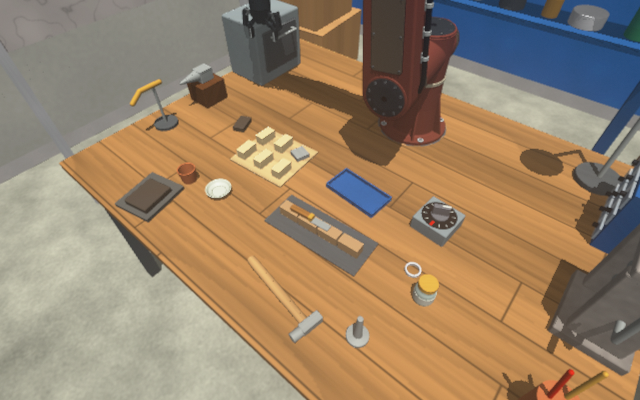

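The top view shows five cream bricks on the board (x 400-480, y 220-285), with the steel block at (410,271). The scraper lies on the course with its handle at (337,187) and its blade at (308,188). The tray is at (311,265) and the timer at (211,278).

```bash
cat >> h.py <<'E'
def plane(d,uv,h):
    R=cv2.Rodrigues(np.array(d['rvec'],float))[0];t=np.array(d['tvec'],float).ravel()
    uv=np.atleast_2d(uv).astype(float)
    r=np.c_[(uv[:,0]-d['cx'])/d['fx'],(uv[:,1]-d['cy'])/d['fy'],np.ones(len(uv))]@R
    o=-R.T@t
    return (o+r*((h-o[2])/r[:,2])[:,None])[:,:2]
def blobs(d,mask,h,amin=60):
    out=[]
    n,l,st,_=cv2.connectedComponentsWithStats(mask.astype(np.uint8))
    for i in range(1,n):
        if st[i,4]<amin: continue
        v,u=np.nonzero(l==i)
        p=plane(d,np.c_[u,v],h)
        c,(w,g),a=cv2.minAreaRect((p*1000).astype(np.float32))
        if w<g: w,g,a=g,w,a+90   # a: angle of the long side
        out.append((u.mean().round(),v.mean().round(),np.round(p.mean(0)*1000,1),np.round(c,1),round(w,1),round(g,1),round((a+90)%180-90,1)))
    return out
E
python3 - <<'E'
from h import *
d=shot('top');im=d['image'];hsv=cv2.cvtColor(im,cv2.COLOR_RGB2HSV)
H,S,V=[hsv[...,i].astype(int) for i in range(3)]
for n,p in dict(brick=(440,232),bricks=(440,245),board=(425,255),base=(272,190),base2=(355,188),handle=(340,187),blade=(310,188),plate=(300,205),tray=(311,265),wood=(300,150),blk=(410,271)).items(): print(n,hsv[p[1],p[0]])
hh=cloud(d)[...,2]
win=np.zeros(H.shape,bool);win[160:310,180:500]=1
print('tray',blobs(d,win&(abs(H-110)<12)&(S>120)&(V>60),.018,500))
print('plate',blobs(d,win&(S<60)&(V<110)&(hh<.03),.006,800))
print('tops',blobs(d,win&(hh>.032)&(hh<.056)&(np.indices(H.shape)[1]>385),.042))
print('brickcol',blobs(d,win&(S<110)&(V>215)&(np.indices(H.shape)[1]>385),.042))
print('base',blobs(d,win&(hh>.03)&(np.indices(H.shape)[0]<215)&(np.indices(H.shape)[1]>240)&(np.indices(H.shape)[1]<385),.040))
print('timer',blobs(d,win&(hh>.035)&(np.indices(H.shape)[0]>240)&(np.indices(H.shape)[1]<245),.050))
a=cv2.resize(im[160:310,240:500],None,fx=3,fy=3,interpolation=cv2.INTER_CUBIC)
b=cv2.resize(im[248:308,180:245],None,fx=2,fy=2,interpolation=cv2.INTER_CUBIC)
a[330:,:130]=cv2.resize(b,(130,120))
cv2.imwrite('pics/c1.png',a[:,:,::-1])
E
```

```text
brick [ 21  85 230]
bricks [ 16 108  87]
board [ 17 119 215]
base [ 15 106 207]
base2 [ 16 112 201]
handle [ 15 178 156]
blade [ 30   2 170]
plate [113  11  95]
tray [107 195 152]
wood [ 14 159 157]
blk [ 40   5 157]
tray [(np.float64(310.0), np.float64(265.0), array([423.1,  50.4]), array([423.3,  50.4]), 189.0, 99.0, 85.3)]
plate [(np.float64(311.0), np.float64(191.0), array([618.8,  54.4]), array([620.8,  54.9]), 319.1, 129.5, -86.3)]
tops [(np.float64(439.0), np.float64(231.0), array([ 518.1, -279.4]), array([ 518.1, -278.7]), 64.2, 36.0, 1.5), (np.float64(471.0), np.float64(231.0), array([ 521.7, -358.6]), array([ 522., -358.]), 64.7, 37.2, 5.3), (np.float64(408.0), np.float64(232.0), array([ 513.9, -198.9]), array([ 513.7, -198.8]), 64.8, 35.3, 4.5), (np.float64(471.0), np.float64(269.0), array([ 426.1, -360.8]), array([ 426.2, -360. ]), 64.0, 35.5, 0.1), (np.float64(440.0), np.float64(272.0), array([ 415.9, -281.7]), array([ 416.3, -281.5]), 63.2, 35.6, 1.7)]
brickcol [(np.float64(445.0), np.float64(164.0), array([ 693.3, -291.8]), array([ 691.1, -291.3]), 39.0, 26.3, -88.6), 
[... 164 characters left out ...]
0.3]), array([ 523.3, -362. ]), 64.9, 37.9, 4.1), (np.float64(440.0), np.float64(232.0), array([ 517.7, -280.5]), array([ 518.2, -282.1]), 59.6, 33.2, 0.5), (np.float64(472.0), np.float64(268.0), array([ 427.7, -362.5]), array([ 427.7, -363.7]), 65.4, 32.8, 0.1), (np.float64(441.0), np.float64(272.0), array([ 415.3, -282.9]), array([ 415.7, -282.8]), 63.4, 32.4, 4.4)]
base [(np.float64(324.0), np.float64(188.0), array([622.2,  20.5]), array([622.7,  20.1]), 203.8, 36.5, -86.7), (np.float64(270.0), np.float64(190.0), array([613.3, 160. ]), array([613. , 159.2]), 65.6, 34.1, -88.5)]
timer [(np.float64(211.0), np.float64(278.0), array([383.9, 302.7]), array([383.9, 302.5]), 112.0, 110.3, 85.7)]
```

View pics/c1.png

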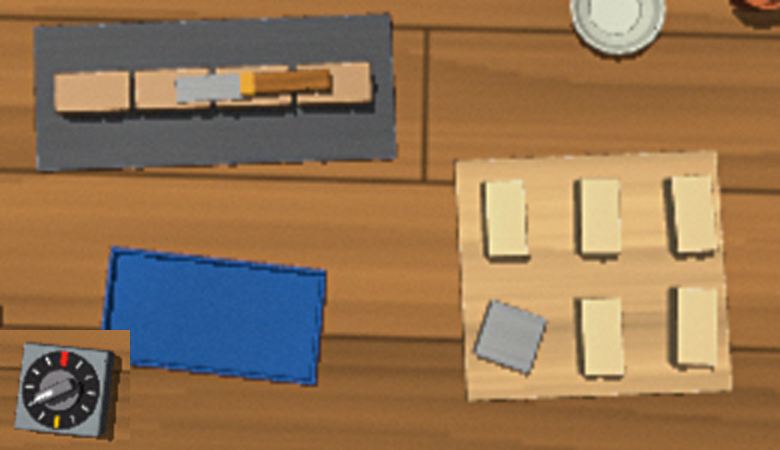

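```bash
cat >> h.py <<'E'
def psi():
    w,x,y,z=sense()['orientation'];return np.arctan2(2*(x*y+w*z),1-2*(y*y+z*z))
def plan(x,y,z,deg):
    """mm, deg (yaw of tool x). prints turn first, then shift in turned axes"""
    s=sense();p=s['position']*1000;a=psi();b=np.radians(deg)
    dw=-((b-a+np.pi)%(2*np.pi)-np.pi)
    D=np.array([x,y,z])-p;R=np.array([[np.cos(b),np.sin(b),0],[np.sin(b),-np.cos(b),0],[0,0,-1]])
    print('t%.1f at'%s['clock'],p.round(1),'psi %.1f'%np.degrees(a),'| turn wz %.3f'%dw,'then shift',(R@D).round(1))
def bricks():
    d=shot('top');h=cloud(d)[...,2];u=np.indices(h.shape)[1];v=np.indices(h.shape)[0]
    hsv=cv2.cvtColor(d['image'],cv2.COLOR_RGB2HSV).astype(int)
    m=(h>.03)&(h<.06)&(u>375)&(u<500)&(v>200)&(v<310)
    m2=(hsv[...,1]<110)&(hsv[...,2]>215)&(u>375)&(u<500)&(v>195)&(v<310)
    for b in blobs(d,m,.042): print('H',*b[2:])
    for b in blobs(d,m2,.042): print('C',*b[2:])
E
python3 - <<'E'
from h import *
d=shot('top');im=d['image'];hsv=cv2.cvtColor(im,cv2.COLOR_RGB2HSV).astype(int);H,S,V=hsv[...,0],hsv[...,1],hsv[...,2]
win=np.zeros(H.shape,bool);win[178:202,285:368]=1
m=win&(S>140)&(V>110);print('handle',blobs(d,m,.056,40))
m=win&(S<60)&(V>130);print('blade',blobs(d,m,.049,40))
plan(622,0,150,93)
E
```

```text
handle [(np.float64(334.0), np.float64(187.0), array([625.1,  -5.9]), array([624.4,  -7.2]), 75.1, 18.6, -86.1)]
blade [(np.float64(309.0), np.float64(189.0), array([618.8,  59. ]), array([618.6,  59.4]), 54.7, 22.4, -84.9)]
t0.2 at [ 202.8 -564.5  238.8] psi 19.8 | turn wz -1.278 then shift [541.8 448.2  88.8]
```

Emit:
{"fn": "carry_out", "kwargs": {
  "moves": [
    [85, 0, 0, 0, 0, 0, -0.118],
    [85, 0, 0, 0, 0, 0, -0.118],
    [85, 0, 0, 0, 0, 0, -0.118],
    [85, 0, 0, 0, 0, 0, -0.118],
    [85, 0, 0, 0, 0, 0, -0.118],
    [85, 0, 0, 0, 0, 0, -0.118],
    [85, 0, 0, 0, 0, 0, -0.118],
    [85, 0, 0, 0, 0, 0, -0.118],
    [85, 0, 0, 0, 0, 0, -0.118],
    [85, 0, 0, 0, 0, 0, -0.118],
    [85, 0, 0, 0, 0, 0, -0.115]
  ]
}}

```text
clock: 1.12
position: [0.2028, -0.5646, 0.2391]
orientation: [-0.0, 0.68, 0.733, 0.0]
force: [-0.2, 0.7, 0.1]
opening: 0.085
gripper_force: 0.0
```

Run:
```python
from h import *
plan(624,-6,150,94)
```

```text
t1.1 at [ 202.8 -564.6  239.1] psi 94.3 | turn wz 0.005 then shift [527.9 459.1  89.1]
```

Emit:
{"fn": "carry_out", "kwargs": {
  "moves": [
    [60, 29.3, 25.5, 5, 0, 0, 0],
    [60, 29.3, 25.5, 5, 0, 0, 0],
    [60, 29.3, 25.5, 5, 0, 0, 0],
    [60, 29.3, 25.5, 5, 0, 0, 0],
    [60, 29.3, 25.5, 5, 0, 0, 0],
    [60, 29.3, 25.5, 5, 0, 0, 0],
    [60, 29.3, 25.5, 5, 0, 0, 0],
    [60, 29.3, 25.5, 5, 0, 0, 0],
    [60, 29.3, 25.5, 5, 0, 0, 0],
    [60, 29.3, 25.5, 5, 0, 0, 0],
    [60, 29.3, 25.5, 5, 0, 0, 0],
    [60, 29.3, 25.5, 5, 0, 0, 0],
    [60, 29.3, 25.5, 5, 0, 0, 0],
    [60, 29.3, 25.5, 5, 0, 0, 0],
    [60, 29.3, 25.5, 5, 0, 0, 0],
    [60, 29.3, 25.5, 5, 0, 0, 0],
    [60, 29.3, 25.5, 5, 0, 0, 0],
    [60, 29.3, 25.5, 5, 0, 0, 0],
    [60, 0, 0, 0, 0, 0, 0],
    [60, 0, 0, 0, 0, 0, 0]
  ]
}}

```text
clock: 2.78
position: [0.6244, -0.0051, 0.148]
orientation: [-0.001, 0.681, 0.732, -0.001]
force: [-0.9, 0.0, 0.2]
opening: 0.0599
gripper_force: 0.0
```

```bash
cat >> h.py <<'E'
def wplane(d,uv,h):
    R=cv2.Rodrigues(np.array(d['rvec'],float))[0];t=np.array(d['tvec'],float).ravel()
    uv=np.atleast_2d(uv).astype(float);q=(uv-[d['cx'],d['cy']])/d['fx'];r=np.linalg.norm(q,axis=1)+1e-9
    ray=np.c_[q*(np.sin(r)/r)[:,None],np.cos(r)]@R;o=-R.T@t
    return (o+ray*((h-o[2])/ray[:,2])[:,None])[:,:2]*1000
E
python3 - <<'E'
from h import *
plan(624,-6,54,94)
d=shot('wrist','w1.png');print(d['fx'],d['cx'],d['cy'],d['rvec'],d['tvec'])
E
```

```text
t2.8 at [624.4  -5.1 148. ] psi 94.1 | turn wz 0.002 then shift [-0.9 -0.4 94. ]
309.70691628693146 319.81349763410174 196.6888941783825 [-2.85093642 -0.104432   -0.0130319 ] [-0.62273022 -0.06058898  0.27835377]
```

View pics/w1.png

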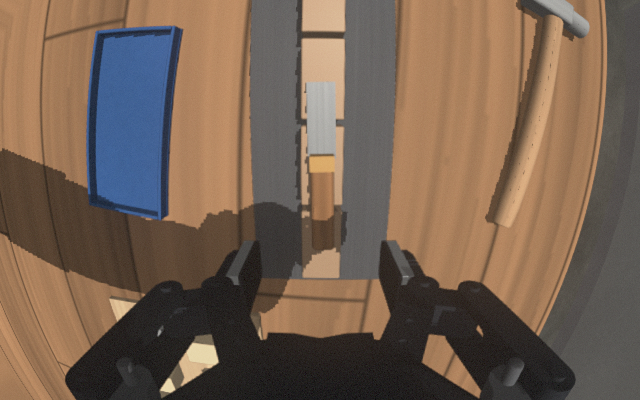

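The wrist view has the scraper between the fingers, with the handle from (321,155) to (323,248), and joints at rows 35 and 121. I'll go down and grip it.

Emit:
{"fn": "carry_out", "kwargs": {
  "moves": [
    [50, 0, 0, 20, 0, 0, 0],
    [50, 0, 0, 20, 0, 0, 0],
    [50, 0, 0, 20, 0, 0, 0],
    [50, 0, 0, 20, 0, 0, 0],
    [50, 0, 0, 10, 0, 0, 0],
    [50, 0, 0, 5, 0, 0, 0],
    [40, 0, 0, 0, 0, 0, 0],
    [10, 0, 0, 0, 0, 0, 0],
    [10, 0, 0, 0, 0, 0, 0],
    [10, 0, 0, 0, 0, 0, 0],
    [10, 0, 0, 0, 0, 0, 0],
    [10, 0, 0, 0, 0, 0, 0],
    [10, 0, 0, 0, 0, 0, 0],
    [10, 0, 0, 0, 0, 0, 0]
  ],
  "force": 50
}}

```text
clock: 4.0
position: [0.6255, -0.0074, 0.0561]
orientation: [0.001, 0.682, 0.731, 0.0]
force: [-0.8, -1.6, 7.2]
opening: 0.0161
gripper_force: 50.2
```

Run:
```python
from h import *
plan(624,-6,52,94);print(sense()['opening'],sense()['force'])
```

```text
t4.0 at [625.5  -7.4  56.1] psi 93.9 | turn wz -0.001 then shift [ 1.5 -1.4  4.1]
0.016096863283751824 [-0.75818195 -1.56667293  7.22025705]
```

Emit:
{"fn": "carry_out", "kwargs": {
  "moves": [
    [10, 0, 0, -10, 0, 0, 0],
    [10, 0, 0, -20, 0, 0, 0],
    [10, 0, 0, -30, 0, 0, 0],
    [10, 0, 0, -20, 0, 0, 0],
    [10, 0, 0, 0, 0, 0, 0],
    [10, 0, 0, 0, 0, 0, 0]
  ]
}}

```text
clock: 4.5
position: [0.6255, -0.0071, 0.1365]
orientation: [0.001, 0.682, 0.731, 0.001]
force: [-0.3, 0.1, -1.6]
opening: 0.0163
gripper_force: 49.4
```

Run:
```python
from h import *
plan(424,25,100,85)
print(sense()['opening'],sense()['force'])
shot('wrist','w2.png')
```

```text
t4.5 at [625.5  -7.1 136.5] psi 94.0 | turn wz 0.156 then shift [  14.4 -203.5   36.5]
0.01630350078804193 [-0.26540024  0.07803341 -1.55000891]
```

View pics/w2.png

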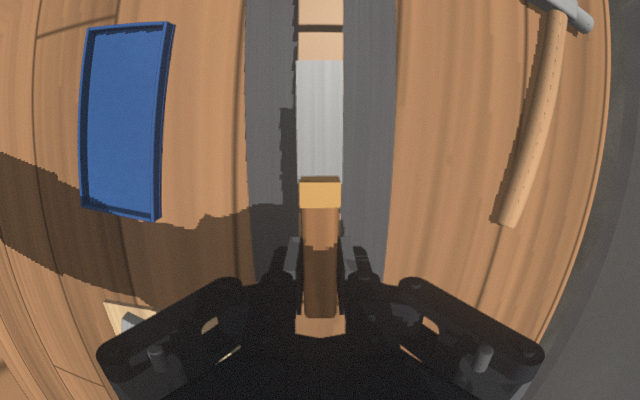

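Emit:
{"fn": "carry_out", "kwargs": {
  "moves": [
    [10, 0, 0, 0, 0, 0, 0.078],
    [10, 0, 0, 0, 0, 0, 0.078],
    [10, 2, -25, 0, 0, 0, 0],
    [10, 2, -37, 0, 0, 0, 0],
    [10, 2, -37, 0, 0, 0, 0],
    [10, 2, -37, 0, 0, 0, 0],
    [10, 2, -37, 0, 0, 0, 0],
    [10, 0, -30, 0, 0, 0, 0],
    [10, 0, 0, 30, 0, 0, 0],
    [10, 0, 0, 30, 0, 0, 0],
    [10, 0, 0, 30, 0, 0, 0],
    [10, 0, 0, 15, 0, 0, 0],
    [10, 0, 0, 8, 0, 0, 0],
    [10, 0, 0, 0, 0, 0, 0],
    [10, 0, 0, 0, 0, 0, 0]
  ]
}}

```text
clock: 5.8
position: [0.4224, 0.0209, 0.0208]
orientation: [-0.001, 0.737, 0.676, -0.0]
force: [-0.1, 0.2, -0.3]
opening: 0.0163
gripper_force: 51.8
```

Run:
```python
from h import *
plan(424,21,23,85)
print(sense()['opening'],sense()['force'])
```

```text
t5.8 at [422.4  20.9  20.8] psi 85.0 | turn wz 0.000 then shift [ 0.3  1.6 -2.2]
0.016276534896338367 [-0.12311141  0.15830931 -0.3053826 ]
```

Emit:
{"fn": "carry_out", "kwargs": {
  "moves": [
    [45, 0, 0, 0, 0, 0, 0],
    [45, 0, 0, 0, 0, 0, 0],
    [45, 0, 0, 0, 0, 0, 0],
    [45, 0, 0, 0, 0, 0, 0],
    [45, 0, 0, -20, 0, 0, 0],
    [45, 0, 0, -35, 0, 0, 0],
    [45, 0, 0, -35, 0, 0, 0],
    [45, 0, 0, -35, 0, 0, 0],
    [45, 0, 0, -35, 0, 0, 0],
    [45, 0, 0, -35, 0, 0, 0],
    [45, 0, 0, -35, 0, 0, -0.08],
    [45, 0, 0, 0, 0, 0, -0.08],
    [45, -5, 35, 0, 0, 0, 0],
    [45, -5, 35, 0, 0, 0, 0],
    [45, -5, 35, 0, 0, 0, 0],
    [45, -5, 35, 0, 0, 0, 0],
    [45, -5, 35, 0, 0, 0, 0],
    [45, 0, 25, 0, 0, 0, 0],
    [45, 0, 0, 0, 0, 0, 0],
    [45, 0, 0, 0, 0, 0, 0]
  ]
}}

```text
clock: 7.47
position: [0.6247, 0.0103, 0.2498]
orientation: [-0.001, 0.681, 0.733, -0.001]
force: [0.3, 0.4, 0.2]
opening: 0.0448
gripper_force: 0.0
```

Run:
```python
from h import *
d=shot('wrist','w3.png');R=cv2.Rodrigues(d['rvec'])[0];print(-R.T@np.ravel(d['tvec']))
plan(620,0,250,94)
im=d['image'];hsv=cv2.cvtColor(im,cv2.COLOR_RGB2HSV).astype(int)
g=cv2.cvtColor(im,cv2.COLOR_RGB2GRAY).astype(int)
print(g[0:300:2,322].tolist())
print(g[100,230:420:3].tolist())
bricks()
```

```text
[0.62025541 0.08203011 0.38496162]
t7.5 at [624.1  10.4 250.7] psi 94.2 | turn wz 0.003 then shift [-10.1  -4.8   0.7]
[145, 146, 104, 103, 103, 103, 165, 184, 182, 182, 183, 184, 183, 186, 183, 186, 184, 184, 184, 183, 186, 183, 182, 182, 182, 184, 182, 183, 182, 182, 183, 183, 183, 139, 66, 67, 167, 185, 181, 181, 181, 180, 179, 179, 181, 182, 179, 180, 181, 177, 176, 176, 176, 174, 175, 173, 171, 174, 175, 171, 174, 172, 170, 171, 168, 64, 81, 126, 171, 171, 171, 172, 167, 170, 169, 169, 171, 174, 170, 167, 167, 165, 168, 166, 169, 165, 165, 160, 165, 164, 164, 164, 163, 167, 162, 95, 83, 108, 165, 163, 166, 108, 86, 84, 86, 87, 86, 82, 80, 85, 82, 85, 87, 88, 89, 92, 164, 160, 156, 159, 157, 161, 157, 99, 100, 124, 131, 127, 127, 124, 125, 126, 114, 87, 117, 126, 128, 123, 124, 125, 122, 125, 124, 126, 126, 122, 122, 123, 125, 121]
[140, 145, 145, 145, 145, 148, 148, 151, 147, 142, 111, 103, 136, 101, 102, 101, 99, 101, 102, 103, 99, 102, 103, 102, 89, 74, 175, 172, 174, 177, 178, 178, 179, 180, 180, 170, 105, 101, 107, 101, 104, 103, 103, 106, 104, 104, 106, 104, 90, 122, 125, 137, 142, 138, 139, 142, 135, 139, 135, 138, 132, 128, 128, 134]
H [ 518.  -279.4] [ 518.1 -278.3] 64.7 35.8 0.5
H [ 521.8 -358.6] [ 521.9 -358. ] 64.7 37.1 5.7
H [ 513.8 -198.8] [ 513.4 -198.9] 64.2 35.8 1.6
H [ 426.1 -360.7] [ 426.2 -360. ] 64.0 35.5 0.1
H [ 415.9 -281.6] [ 416.2 -281.5] 63.9 35.5 0.5
C [ 520.  -258.5] [ 523.4 -260.2] 151.8 72.9 -86.5
C [ 523.3 -361.6] [ 525.  -362.3] 68.2 37.7 5.7
C [ 426.5 -363.6] [ 426.3 -366.7] 68.3 40.4 1.6
C [ 415.4 -283.4] [ 417.  -283.6] 65.8 34.5 3.9
```

View pics/w3.png

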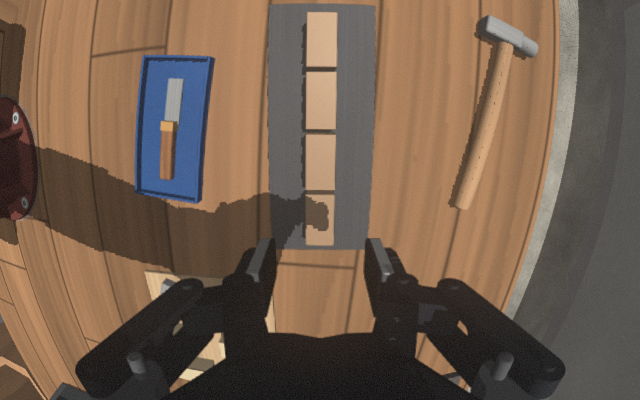

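Run:
```python
from h import *
d=shot('wrist');hsv=cv2.cvtColor(d['image'],cv2.COLOR_RGB2HSV).astype(int)
g=cv2.cvtColor(d['image'],cv2.COLOR_RGB2GRAY)
m=np.zeros(g.shape,np.uint8);m[6:250,296:345]=1
m&=((hsv[...,1]>60)&(hsv[...,2]>95)).astype(np.uint8)
n,l,st,_=cv2.connectedComponentsWithStats(m,connectivity=4);C=[]
for i in range(1,n):
    if st[i,4]<300: continue
    v,u=np.nonzero(l==i);p=wplane(d,np.c_[u,v],.04);c,s,a=cv2.minAreaRect(p.astype(np.float32))
    C.append(c);print(np.round(c,1),np.round(s,1),round(a,1),st[i])
m=np.zeros(g.shape,np.uint8);m[:252,262:380]=1;m&=((hsv[...,1]<50)&(hsv[...,2]<125)).astype(np.uint8)
v,u=np.nonzero(m);print('plate',cv2.minAreaRect(wplane(d,np.c_[u,v],.006).astype(np.float32)))
C=np.array(C);e=np.polyfit(C[:,1],C[:,0],1);print('yaw',-np.degrees(np.arctan(e[0])),C.mean(0))
# brick view in the top camera
t=shot('top');hs=cv2.cvtColor(t['image'],cv2.COLOR_RGB2HSV).astype(int)
m=np.zeros(hs.shape[:2],bool);m[175:205,250:370]=1;m&=(hs[...,1]>75)&(hs[...,2]>160)
for b in blobs(t,m,.04): print('T',b[2:])
```

```text
[615.3 159.6] [34.1 64.9] 4.1 [ 306   12   32   56 1749]
[620.3  90.3] [34.1 65.2] 4.0 [ 306   71   32   59 1822]
[627.  -14.1] [ 33.8 135.4] 3.5 [ 306  133   31  112 3145]
plate ((622.3870239257812, 52.70453643798828), (162.05934143066406, 324.2823486328125), 4.221208095550537)
yaw 3.8323059490954288 [620.86592611  78.63538869]
T (array([628.5, -69. ]), array([628. , -67.1]), 31.4, 28.5, 1.5)
T (array([614.1, 174. ]), array([614. , 173.7]), 36.8, 31.5, -88.5)
```

Emit:
{"fn": "carry_out", "kwargs": {
  "moves": [
    [60, 0, 0, 0, 0, 0, 0.1136],
    [60, 0, 0, 0, 0, 0, 0.1136],
    [60, 0, 0, 0, 0, 0, 0.1136],
    [60, 0, 0, 0, 0, 0, 0.1136],
    [60, 0, 0, 0, 0, 0, 0.1136],
    [60, 0, 0, 0, 0, 0, 0.1136],
    [60, 0, 0, 0, 0, 0, 0.1136],
    [60, 0, 0, 0, 0, 0, 0.1136],
    [60, 0, 0, 0, 0, 0, 0.1136],
    [60, 0, 0, 0, 0, 0, 0.1136],
    [60, 0, 0, 0, 0, 0, 0.1136],
    [60, 0, 0, 0, 0, 0, 0.1136],
    [60, 0, 0, 0, 0, 0, 0.1136],
    [60, 0, 0, 0, 0, 0, 0.1136],
    [60, -20, 34, 18, 0, 0, 0],
    [60, -20, 34, 18, 0, 0, 0],
    [60, -20, 34, 18, 0, 0, 0],
    [60, -20, 34, 18, 0, 0, 0],
    [60, -20, 34, 18, 0, 0, 0],
    [60, -20, 34, 18, 0, 0, 0]
  ]
}}

```text
clock: 9.33
position: [0.5182, -0.1927, 0.1477]
orientation: [0.001, 1.0, 0.027, 0.001]
force: [0.3, -1.9, 0.0]
opening: 0.06
gripper_force: 0.0
```

Run:
```python
from h import *
d=shot('wrist','w4.png')
R=cv2.Rodrigues(d['rvec'])[0];print(-R.T@np.ravel(d['tvec']))
plan(514.5,-199.5,22,3)
```

```text
[ 0.59076541 -0.18914616  0.28295752]
t9.4 at [ 514.5 -197.3  143.8] psi 2.8 | turn wz -0.003 then shift [-1.000e-01  2.200e+00  1.218e+02]
```

View pics/w4.png

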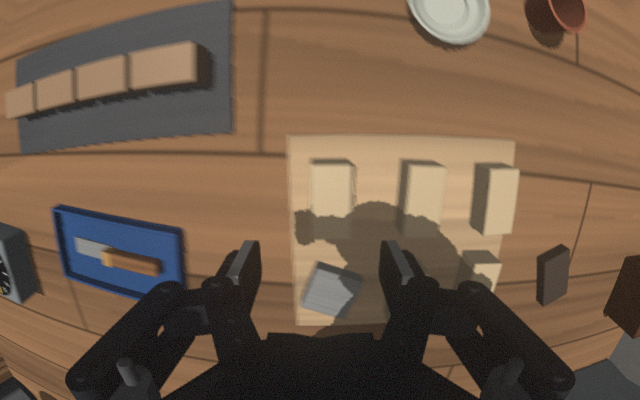

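The brick to pick is at (333,190), ahead of the fingers in the wrist view. I'll compute where that lies on its top plane.

Run:
```python
from h import *
d=shot('wrist');print(wplane(d,[[311,160],[353,160],[355,214],[312,214],[332,187],[322,270]],.042).round(1))
plan(514.5,-199.5,22,3)
bricks()
```

```text
[[ 546.2 -189.7]
 [ 547.9 -222.2]
 [ 503.6 -227.4]
 [ 501.9 -192.4]
 [ 525.4 -207.2]
 [ 450.  -203.3]]
t9.4 at [ 515.9 -194.7  145.2] psi 2.8 | turn wz -0.004 then shift [ -1.6   4.7 123.2]
H [ 412.1 -365.1] [ 419.8 -360. ] 51.4 35.4 0.0
```

Emit:
{"fn": "carry_out", "kwargs": {
  "moves": [
    [60, 0, 2, 20, 0, 0, 0],
    [60, 0, 2, 35, 0, 0, 0],
    [60, 0, 1, 35, 0, 0, 0],
    [60, 0, 0, 20, 0, 0, 0],
    [60, 0, 0, 8, 0, 0, 0],
    [60, 0, 0, 4, 0, 0, 0],
    [60, 0, 0, 0, 0, 0, 0],
    [25, 0, 0, 0, 0, 0, 0],
    [25, 0, 0, 0, 0, 0, 0],
    [25, 0, 0, 0, 0, 0, 0],
    [25, 0, 0, 0, 0, 0, 0],
    [25, 0, 0, 0, 0, 0, 0],
    [25, 0, 0, 0, 0, 0, 0],
    [25, 0, 0, 0, 0, 0, 0]
  ],
  "force": 60
}}

```text
clock: 10.65
position: [0.5213, -0.1974, 0.0278]
orientation: [0.001, 1.0, 0.027, 0.002]
force: [-0.4, 1.4, 7.4]
opening: 0.0329
gripper_force: 61.6
```

Run:
```python
from h import *
s=sense();print(s['opening'],s['gripper_force'],s['force'])
plan(514.5,-199.5,22,3)
```

```text
0.03294855012843609 61.57582998275757 [-0.36590266  1.38004428  7.37940626]
t10.7 at [ 521.3 -197.4   27.8] psi 3.1 | turn wz 0.001 then shift [-6.9  1.7  5.8]
```

Emit:
{"fn": "carry_out", "kwargs": {
  "moves": [
    [25, 0, 0, -10, 0, 0, 0],
    [25, 0, 0, -30, 0, 0, 0],
    [25, 0, 0, -35, 0, 0, 0],
    [25, 0, 0, -35, 0, 0, 0],
    [25, 0, 0, -10, 0, 0, 0],
    [25, 0, 0, 0, 0, 0, -0.1134],
    [25, 0, 0, 0, 0, 0, -0.1134],
    [25, 0, 0, 0, 0, 0, -0.1134],
    [25, 0, 0, 0, 0, 0, -0.1134],
    [25, 0, 0, 0, 0, 0, -0.1134],
    [25, 0, 0, 0, 0, 0, -0.1134],
    [25, 0, 0, 0, 0, 0, -0.1134],
    [25, 0, 0, 0, 0, 0, -0.1134],
    [25, 0, 0, 0, 0, 0, -0.1134],
    [25, 0, 0, 0, 0, 0, -0.1134],
    [25, 0, 0, 0, 0, 0, -0.1134],
    [25, 0, 0, 0, 0, 0, -0.1134],
    [25, 0, 0, 0, 0, 0, -0.1134],
    [25, 0, 0, 0, 0, 0, -0.1134]
  ]
}}

```text
clock: 12.23
position: [0.5198, -0.1966, 0.146]
orientation: [0.0, 0.68, 0.733, -0.0]
force: [0.5, 0.1, -1.7]
opening: 0.0327
gripper_force: 60.4
```

Run:
```python
from h import *
s=sense();print(s['opening'],s['gripper_force'],s['force'])
plan(626.6,-14.9,145,93.9)
d=shot('wrist','w5.png')
```

```text
0.03267393599651151 60.35456299781799 [ 0.53507165  0.10133259 -1.74261125]
t12.2 at [ 519.8 -196.6  146. ] psi 94.3 | turn wz 0.008 then shift [174.  118.9   1. ]
```

View pics/w5.png

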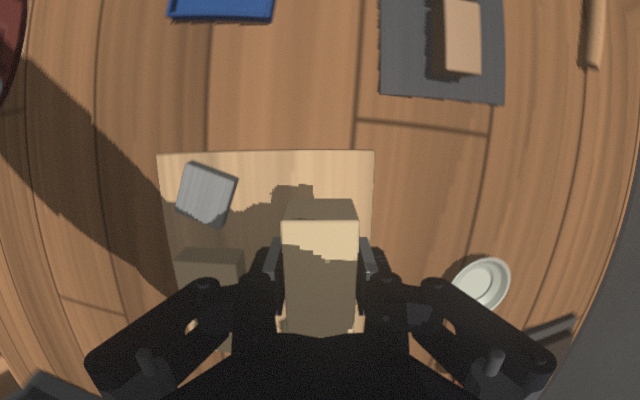

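The held brick's front top edge is at row 220 (cols 282-358) and its lower front edge at row 199.

```bash
cat >> h.py <<'E'
def held(d,rt,rb,top=14,c=320):
    p=sense()['position']*1000;a=psi();ex=np.array([np.cos(a),np.sin(a)])
    for r,h in((rt,p[2]+top),(rb,p[2]+top-34)):
        q=wplane(d,[[c,r]],h/1000)[0]-p[:2];print('front end ahead of TCP %.1f -> centre %.1f'%(q@ex,q@ex-32.5))
E
python3 - <<'E'
from h import *
d=shot('wrist');g=cv2.cvtColor(d['image'],cv2.COLOR_RGB2GRAY).astype(int)
print(g[180:240,345].tolist())
held(d,220,199)
plan(626.6,-14.9,145,93.9)
E
```

```text
[184, 182, 182, 184, 185, 184, 184, 181, 185, 180, 183, 182, 185, 182, 181, 185, 185, 182, 143, 101, 98, 100, 98, 101, 101, 102, 104, 103, 104, 102, 101, 103, 101, 101, 104, 103, 100, 103, 101, 115, 155, 178, 189, 193, 197, 199, 194, 195, 196, 198, 196, 198, 196, 195, 196, 198, 197, 201, 197, 193]
front end ahead of TCP 25.7 -> centre -6.8
front end ahead of TCP 24.5 -> centre -8.0
t12.3 at [ 519.9 -196.6  146. ] psi 94.1 | turn wz 0.004 then shift [174.  118.8   1. ]
```

Emit:
{"fn": "carry_out", "kwargs": {
  "moves": [
    [25, 15, 9.8, 0, 0, 0, 0.005],
    [25, 30, 19.8, 0, 0, 0, 0],
    [25, 30, 19.8, 0, 0, 0, 0],
    [25, 30, 19.8, 0, 0, 0, 0],
    [25, 30, 19.8, 0, 0, 0, 0],
    [25, 30, 19.8, 0, 0, 0, 0],
    [25, 16, 10, 0, 0, 0, 0],
    [25, 0, 0, 10, 0, 0, 0],
    [25, 0, 0, 25, 0, 0, 0],
    [25, 0, 0, 25, 0, 0, 0],
    [25, 0, 0, 10, 0, 0, 0],
    [25, 0, 0, 5, 0, 0, 0],
    [25, 0, 0, 0, 0, 0, 0],
    [25, 0, 0, 0, 0, 0, 0],
    [25, 0, 0, 0, 0, 0, 0]
  ]
}}

```text
clock: 13.58
position: [0.6275, -0.0086, 0.0723]
orientation: [0.001, 0.684, 0.729, 0.001]
force: [0.0, 0.6, -0.5]
opening: 0.0326
gripper_force: 60.5
```

Run:
```python
from h import *
s=sense();print(s['opening'],s['gripper_force'],s['force'])
plan(626.1,-7.9,60.5,93.9)
d=shot('wrist','w6.png')
g=cv2.cvtColor(d['image'],cv2.COLOR_RGB2GRAY).astype(int)
print(g[100:240,320].tolist())
```

```text
0.032624613739635704 60.45994520187378 [ 0.00638535  0.60411247 -0.50985225]
t13.6 at [627.5  -8.6  72.3] psi 93.7 | turn wz -0.004 then shift [ 0.8 -1.3 11.8]
[172, 170, 171, 171, 169, 172, 172, 169, 171, 173, 172, 170, 171, 169, 172, 150, 122, 87, 61, 66, 66, 64, 66, 70, 79, 91, 110, 140, 158, 172, 170, 171, 170, 173, 170, 170, 166, 167, 165, 167, 170, 171, 166, 167, 167, 169, 166, 167, 167, 167, 166, 168, 166, 169, 167, 167, 169, 166, 166, 165, 166, 168, 165, 166, 166, 164, 166, 167, 165, 166, 164, 164, 166, 165, 164, 169, 163, 164, 162, 165, 165, 163, 161, 165, 160, 161, 167, 162, 162, 160, 161, 162, 160, 162, 166, 161, 165, 117, 99, 104, 104, 101, 103, 106, 107, 106, 109, 105, 108, 108, 108, 111, 108, 110, 111, 105, 109, 107, 106, 103, 156, 189, 200, 208, 210, 210, 208, 208, 211, 209, 208, 209, 209, 208, 211, 208, 209, 212, 208, 211]
```

View pics/w6.png

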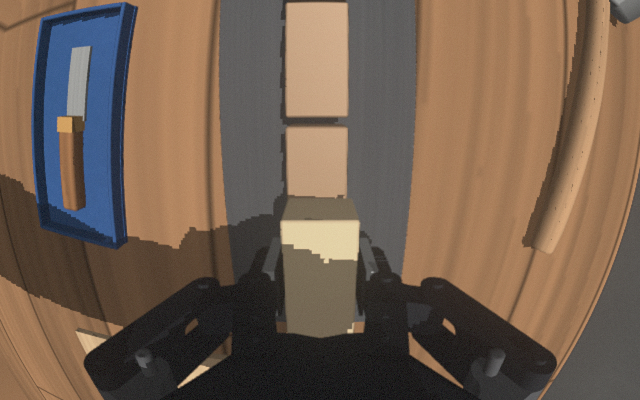

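```bash
cat >> h.py <<'E'
O=np.array([621.8,55.0]);YAW=np.radians(3.9)
def hf(p): # world mm -> hearth x,y
    c,s=np.cos(YAW),np.sin(YAW);return (np.asarray(p)-O)@np.array([[c,-s],[s,c]])
def edges(d,row,lo,hi,k=25):
    g=cv2.GaussianBlur(cv2.cvtColor(d['image'],cv2.COLOR_RGB2GRAY),(3,3),0).astype(float)[row,lo:hi]
    return [(lo+i,int(x)) for i,x in enumerate(np.gradient(g)) if abs(x)>k]
E
python3 - <<'E'
from h import *
d=shot('wrist')
for r in(60,140,160,180,205,225): print(r,edges(d,r,270,375,14))
print(hf(wplane(d,[[286,140],[348,140],[286,180],[347,180]],.040)).round(1))
print('joint',hf(wplane(d,[[320,116],[320,128]],.040)).round(1))
print('front',hf(wplane(d,[[320,197]],.0525)).round(1))
E
```

```text
60 [(284, 24), (285, 32), (286, 24), (347, -20), (348, -23), (349, -16)]
140 [(284, 14), (285, 26), (286, 28), (287, 20), (346, -16), (347, -23), (348, -18)]
160 [(285, 21), (286, 32), (287, 27), (345, -15), (346, -26), (347, -20)]
180 [(285, 15), (286, 26), (287, 27), (288, 19), (346, -23), (347, -21)]
205 []
225 [(279, 34), (280, 45), (281, 33), (282, 16), (358, -26), (359, -33), (360, -25)]
[[-16.1  -9.6]
 [ 17.5  -9.8]
 [-16.7 -32. ]
 [ 17.3 -32.1]]
joint [[ 2.4  3.2]
 [ 2.4 -3.3]]
front [[  2.2 -38.2]]
```

Emit:
{"fn": "carry_out", "kwargs": {
  "moves": [
    [25, 0.7, -1, 4, 0, 0, -0.004],
    [25, 0, 0, 4, 0, 0, 0],
    [25, 0, 0, 2, 0, 0, 0],
    [25, 0, 0, 1.5, 0, 0, 0],
    [25, 0, 0, 0, 0, 0, 0],
    [25, 0, 0, 0, 0, 0, 0]
  ]
}}

```text
clock: 14.18
position: [0.6254, -0.0075, 0.0599]
orientation: [0.0, 0.682, 0.731, -0.0]
force: [-5.3, 0.7, 8.7]
opening: 0.0326
gripper_force: 61.7
```

Run:
```python
from h import *
s=sense();print(s['opening'],s['gripper_force'],s['force'])
plan(626.6,-7.9,60,93.9)
d=shot('wrist');t=s['position'][2]+.014
for r in (225,230):
  e=edges(d,r,270,375,20);print(e,hf(wplane(d,[[280.2,r],[359,r]],t)).round(1))
```

```text
0.03263310851846331 61.651893854141235 [-5.31517155  0.68452719  8.67690934]
t14.2 at [625.4  -7.5  59.9] psi 94.0 | turn wz 0.001 then shift [-0.5  1.2 -0.1]
[(279, 36), (280, 45), (281, 31), (358, -26), (359, -33), (360, -24)] [[-16.9 -39.3]
 [ 16.4 -39.2]]
[(279, 33), (280, 44), (281, 33), (358, -41), (359, -44), (360, -26)] [[-17.  -41.6]
 [ 16.5 -41.5]]
```

Emit:
{"fn": "carry_out", "kwargs": {
  "moves": [
    [40, 0, 0, 0, 0, 0, 0],
    [60, 0, 0, 0, 0, 0, 0],
    [60, 0, 0, 0, 0, 0, 0],
    [60, 0, 0, 0, 0, 0, 0],
    [60, 0, 0, -10, 0, 0, 0],
    [60, 0, 0, -30, 0, 0, 0],
    [60, 0, 0, -35, 0, 0, 0],
    [60, 0, 0, -25, 0, 0, 0],
    [60, 0, 0, 0, 0, 0, 0],
    [60, 0, 0, 0, 0, 0, 0]
  ]
}}

```text
clock: 15.07
position: [0.6268, -0.0079, 0.1617]
orientation: [0.002, 0.682, 0.731, 0.001]
force: [0.1, -0.0, -0.9]
opening: 0.0602
gripper_force: 0.0
```

Run:
```python
from h import *
bricks();plan(518,-280,150,1)
d=shot('top');h=cloud(d)[...,2];m=np.zeros(h.shape,bool);m[165:205,250:370]=1
hs=cv2.cvtColor(d['image'],cv2.COLOR_RGB2HSV).astype(int)
print(blobs(d,m&(h>.062)&(h<.09),.074,30))
```

```text
H [ 518.2 -279.3] [ 518.1 -278.7] 64.2 36.1 1.5
H [ 521.7 -358.5] [ 521.8 -357.9] 64.7 37.4 5.8
H [ 426.4 -360.9] [ 426.2 -360. ] 64.0 35.5 0.1
H [ 415.8 -281.7] [ 416.2 -281.5] 63.9 35.5 0.5
C [ 523.  -361.3] [ 523.8 -362.4] 65.8 37.6 5.8
C [ 516.2 -223.6] [ 520.9 -223.3] 66.7 59.8 87.5
C [ 518.6 -293.6] [ 521.2 -299.3] 69.0 64.2 -88.4
C [ 427.2 -363.4] [ 426.7 -367.5] 68.1 40.4 0.1
C [ 415.5 -283.3] [ 417.  -283.6] 65.8 34.5 3.9
t15.1 at [625.9  -7.6 159.7] psi 94.0 | turn wz 1.623 then shift [-112.6  270.4    9.7]
[]
```

Emit:
{"fn": "carry_out", "kwargs": {
  "moves": [
    [60, 0, 0, 0, 0, 0, 0.1245],
    [60, 0, 0, 0, 0, 0, 0.1245],
    [60, 0, 0, 0, 0, 0, 0.1245],
    [60, 0, 0, 0, 0, 0, 0.1245],
    [60, 0, 0, 0, 0, 0, 0.1245],
    [60, 0, 0, 0, 0, 0, 0.1245],
    [60, 0, 0, 0, 0, 0, 0.1245],
    [60, 0, 0, 0, 0, 0, 0.1245],
    [60, 0, 0, 0, 0, 0, 0.1245],
    [60, 0, 0, 0, 0, 0, 0.1245],
    [60, 0, 0, 0, 0, 0, 0.1245],
    [60, 0, 0, 0, 0, 0, 0.1245],
    [60, 0, 0, 0, 0, 0, 0.1245],
    [60, -16, 34, 0, 0, 0, 0],
    [60, -16, 38, 0, 0, 0, 0],
    [60, -16, 38, 0, 0, 0, 0],
    [60, -16, 38, 0, 0, 0, 0],
    [60, -16, 38, 0, 0, 0, 0],
    [60, -16, 38, 0, 0, 0, 0],
    [60, -16, 38, 0, 0, 0, 0]
  ]
}}

```text
clock: 16.83
position: [0.5174, -0.2729, 0.1574]
orientation: [-0.001, 1.0, 0.011, -0.001]
force: [0.3, -1.5, -0.9]
opening: 0.0605
gripper_force: 0.0
```

Emit:
{"fn": "carry_out", "kwargs": {
  "moves": [
    [60, 0, 8, 10, 0, 0, 0],
    [60, 0, 0, 35, 0, 0, 0],
    [60, 0, 0, 35, 0, 0, 0],
    [60, 0, 0, 0, 0, 0, 0],
    [60, 0, 0, 0, 0, 0, 0]
  ]
}}

```text
clock: 17.25
position: [0.5174, -0.2781, 0.0764]
orientation: [-0.002, 1.0, 0.011, -0.002]
force: [0.5, 0.3, 1.0]
opening: 0.0599
gripper_force: 0.0
```

Run:
```python
from h import *
plan(518,-280,24,1)
d=shot('wrist','w7.png')
```

```text
t17.2 at [ 517.4 -278.1   76.4] psi 1.2 | turn wz 0.004 then shift [ 0.5  1.9 52.4]
```

View pics/w7.png

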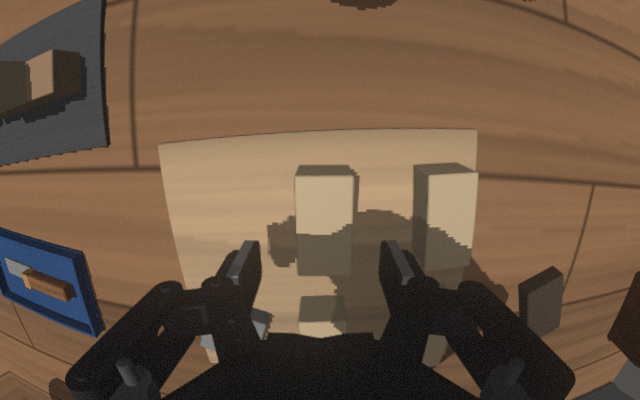

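Emit:
{"fn": "carry_out", "kwargs": {
  "moves": [
    [60, 0, 1, 20, 0, 0, 0],
    [60, 0, 0, 20, 0, 0, 0],
    [60, 0, 0, 8, 0, 0, 0],
    [60, 0, 0, 4, 0, 0, 0],
    [60, 0, 0, 0, 0, 0, 0],
    [25, 0, 0, 0, 0, 0, 0],
    [25, 0, 0, 0, 0, 0, 0],
    [25, 0, 0, 0, 0, 0, 0],
    [25, 0, 0, 0, 0, 0, 0],
    [25, 0, 0, 0, 0, 0, 0],
    [25, 0, 0, 0, 0, 0, 0],
    [25, 0, 0, 0, 0, 0, 0]
  ]
}}

```text
clock: 18.3
position: [0.5203, -0.2817, 0.0289]
orientation: [0.001, 1.0, 0.011, 0.001]
force: [-0.4, 0.2, 6.9]
opening: 0.0328
gripper_force: 61.7
```

Emit:
{"fn": "carry_out", "kwargs": {
  "moves": [
    [25, 0, 0, -10, 0, 0, 0],
    [25, 0, 0, -30, 0, 0, 0],
    [25, 0, 0, -35, 0, 0, 0],
    [25, 0, 0, -35, 0, 0, 0],
    [25, 0, 0, -10, 0, 0, 0],
    [25, 0, 0, 0, 0, 0, -0.1246],
    [25, 0, 0, 0, 0, 0, -0.1246],
    [25, 0, 0, 0, 0, 0, -0.1246],
    [25, 0, 0, 0, 0, 0, -0.1246],
    [25, 0, 0, 0, 0, 0, -0.1246],
    [25, 0, 0, 0, 0, 0, -0.1246],
    [25, 0, 0, 0, 0, 0, -0.1246],
    [25, 0, 0, 0, 0, 0, -0.1246],
    [25, 0, 0, 0, 0, 0, -0.1246],
    [25, 0, 0, 0, 0, 0, -0.1246],
    [25, 0, 0, 0, 0, 0, -0.1246],
    [25, 0, 0, 0, 0, 0, -0.1246],
    [25, 0, 0, 0, 0, 0, -0.1246],
    [25, 0, 0, 0, 0, 0, 0],
    [25, 0, 0, 0, 0, 0, 0]
  ]
}}

```text
clock: 19.97
position: [0.5193, -0.2809, 0.1472]
orientation: [0.0, 0.683, 0.73, -0.0]
force: [0.2, 0.5, -0.8]
opening: 0.033
gripper_force: 60.6
```

```bash
cat >> h.py <<'E'
def front(d):
    "rows of the upper and lower front edges of the held brick at cols 300..340"
    hsv=cv2.cvtColor(cv2.GaussianBlur(d['image'],(5,5),0),cv2.COLOR_RGB2LAB)[150:260].astype(float)
    g=np.abs(np.gradient(np.median(hsv[:,300:341],axis=1),axis=0)).sum(1)
    i=[k for k in range(1,109) if g[k]>6 and g[k]>=g[k-1] and g[k]>g[k+1]]
    print('edges',[(150+k,round(g[k])) for k in i])
E
python3 - <<'E'
from h import *
s=sense();print(s['opening'],s['gripper_force'],s['force'])
plan(622,55,145,93.9);d=shot('wrist','w8.png');front(d);held(d,220,199)
E
```

```text
0.03298330999639891 60.644259452819824 [ 0.23488519  0.51935608 -0.80781923]
t20.0 at [ 519.3 -280.9  147.2] psi 93.8 | turn wz -0.002 then shift [328.1 125.3   2.2]
edges [(187, 26), (207, 26), (257, 26)]
front end ahead of TCP 25.7 -> centre -6.8
front end ahead of TCP 24.5 -> centre -8.0
```

Run:
```python
from h import *
d=shot('wrist');held(d,207,187,13);plan(622,55,145,93.9)
```

```text
front end ahead of TCP 31.1 -> centre -1.4
front end ahead of TCP 30.7 -> centre -1.8
t20.1 at [ 519.3 -280.9  147.1] psi 93.8 | turn wz -0.002 then shift [328.1 125.3   2.1]
```

Emit:
{"fn": "carry_out", "kwargs": {
  "moves": [
    [25, 16.7, 6.3, 0, 0, 0, 0],
    [25, 33, 12.5, 0, 0, 0, 0],
    [25, 33, 12.5, 0, 0, 0, 0],
    [25, 33, 12.5, 0, 0, 0, 0],
    [25, 33, 12.5, 0, 0, 0, 0],
    [25, 33, 12.5, 0, 0, 0, 0],
    [25, 33, 12.5, 0, 0, 0, 0],
    [25, 33, 12.5, 0, 0, 0, 0],
    [25, 33, 12.5, 0, 0, 0, 0],
    [25, 33, 12.5, 0, 0, 0, 0],
    [25, 16, 6.3, 0, 0, 0, 0],
    [25, 0, 0, 10, 0, 0, 0],
    [25, 0, 0, 25, 0, 0, 0],
    [25, 0, 0, 25, 0, 0, 0],
    [25, 0, 0, 10, 0, 0, 0],
    [25, 0, 0, 3, 0, 0, 0],
    [25, 0, 0, 0, 0, 0, 0],
    [25, 0, 0, 0, 0, 0, 0],
    [25, 0, 0, 0, 0, 0, 0]
  ]
}}

```text
clock: 21.65
position: [0.622, 0.0564, 0.0758]
orientation: [0.001, 0.682, 0.731, 0.001]
force: [-0.2, 0.9, -0.2]
opening: 0.0326
gripper_force: 60.6
```

```bash
cat >> h.py <<'E'
def check(top,rows=(120,150,215)):
    """hovering over the course with a brick: course centre line and joints (h .04), brick edges, all in the hearth frame"""
    d=shot('wrist');s=sense();z=s['position'][2]*1000;print('open %.4f'%s['opening'],'F',s['force'].round(1))
    g=cv2.cvtColor(d['image'],cv2.COLOR_RGB2GRAY)
    col=np.median(g[0:260,305:330],axis=1).astype(float);gr=np.gradient(cv2.GaussianBlur(col[:,None],(1,5),0).ravel())
    pk=[i for i in range(1,259) if abs(gr[i])>8 and abs(gr[i])>=abs(gr[i-1]) and abs(gr[i])>abs(gr[i+1])]
    for i in pk:
        print('row',i,'%+.0f'%gr[i],*['h%d y %.1f'%(h,hf(wplane(d,[[318,i]],h/1000))[0][1]) for h in (40,z+top-34,z+top)])
    for r in rows:
        for e in edges(d,r,255,385,16): print('r',r,e,*['h%d x %.1f'%(h,hf(wplane(d,[[e[0],r]],h/1000))[0][0]) for h in (40,z+top)])
E
python3 - <<'E'
from h import *
plan(622,56.6,61,93.9);check(13)
E
```

```text
t21.6 at [622.   56.4  75.8] psi 94.0 | turn wz 0.002 then shift [ 0.2  0.  14.8]
open 0.0325 F [ 0.4 -0.  -1.2]
row 107 -27 h40 y 73.3 h54 y 73.3 h88 y 73.3
row 118 +23 h40 y 67.2 h54 y 67.8 h88 y 69.0
row 186 -18 h40 y 28.7 h54 y 32.6 h88 y 41.5
row 207 +28 h40 y 16.1 h54 y 21.0 h88 y 32.4
row 255 -29 h40 y -15.2 h54 y -7.6 h88 y 10.0
r 120 (289, 16) h40 x -16.1 h88 x -11.4
r 120 (290, 19) h40 x -15.5 h88 x -11.0
r 120 (349, -18) h40 x 16.8 h88 x 12.1
r 120 (350, -21) h40 x 17.4 h88 x 12.5
r 150 (289, 27) h40 x -16.3 h88 x -11.6
r 150 (290, 34) h40 x -15.7 h88 x -11.2
r 150 (291, 22) h40 x -15.2 h88 x -10.8
r 150 (349, -18) h40 x 17.1 h88 x 12.3
r 150 (350, -18) h40 x 17.7 h88 x 12.7
r 215 (279, 33) h40 x -23.1 h88 x -16.5
r 215 (280, 42) h40 x -22.5 h88 x -16.0
r 215 (281, 31) h40 x -21.9 h88 x -15.6
r 215 (282, 17) h40 x -21.4 h88 x -15.2
r 215 (359, -29) h40 x 24.1 h88 x 17.3
r 215 (360, -35) h40 x 24.7 h88 x 17.7
r 215 (361, -21) h40 x 25.3 h88 x 18.1
```

Emit:
{"fn": "carry_out", "kwargs": {
  "moves": [
    [25, 0, 0, 6, 0, 0, 0],
    [25, 0, 0, 5, 0, 0, 0],
    [25, 0, 0, 3, 0, 0, 0],
    [25, 0, 0, 1, 0, 0, 0],
    [25, 0, 0, 0, 0, 0, 0],
    [25, 0, 0, 0, 0, 0, 0],
    [40, 0, 0, 0, 0, 0, 0],
    [60, 0, 0, 0, 0, 0, 0],
    [60, 0, 0, 0, 0, 0, 0],
    [60, 0, 0, 0, 0, 0, 0],
    [60, 0, 0, -10, 0, 0, 0],
    [60, 0, 0, -30, 0, 0, 0],
    [60, 0, 0, -35, 0, 0, 0],
    [60, 0, 0, -20, 0, 0, 0],
    [60, 0, 0, 0, 0, 0, 0],
    [60, 0, 0, 0, 0, 0, 0]
  ]
}}

```text
clock: 23.03
position: [0.622, 0.0567, 0.1561]
orientation: [0.001, 0.682, 0.732, 0.001]
force: [-1.0, 0.1, -0.4]
opening: 0.06
gripper_force: 0.0
```

Run:
```python
from h import *
bricks();plan(522.5,-360,150,5)
```

```text
H [ 521.8 -358.4] [ 521.8 -357.9] 64.7 37.4 5.8
H [ 426.1 -360.6] [ 426.2 -360. ] 64.0 35.5 0.1
H [ 415.9 -281.5] [ 416.2 -281.5] 63.9 35.5 0.5
C [ 517.3 -245.9] [ 522.2 -245.8] 175.0 66.1 -87.4
C [ 523.3 -361.3] [ 524.9 -362.3] 68.0 37.7 5.7
C [ 426.9 -363.2] [ 427.6 -367.5] 65.6 40.4 0.1
C [ 415.2 -283.2] [ 415.7 -283.5] 63.9 34.2 4.9
t23.1 at [621.1  56.8 154.3] psi 94.0 | turn wz 1.554 then shift [-134.5  406.6    4.3]
```

Emit:
{"fn": "carry_out", "kwargs": {
  "moves": [
    [60, 0, 0, 0, 0, 0, 0.1195],
    [60, 0, 0, 0, 0, 0, 0.1195],
    [60, 0, 0, 0, 0, 0, 0.1195],
    [60, 0, 0, 0, 0, 0, 0.1195],
    [60, 0, 0, 0, 0, 0, 0.1195],
    [60, 0, 0, 0, 0, 0, 0.1195],
    [60, 0, 0, 0, 0, 0, 0.1195],
    [60, 0, 0, 0, 0, 0, 0.1195],
    [60, 0, 0, 0, 0, 0, 0.1195],
    [60, 0, 0, 0, 0, 0, 0.1195],
    [60, 0, 0, 0, 0, 0, 0.1195],
    [60, 0, 0, 0, 0, 0, 0.1195],
    [60, 0, 0, 0, 0, 0, 0.1195],
    [60, -6, 18, 0, 0, 0, 0],
    [60, -12, 37, 0, 0, 0, 0],
    [60, -12, 37, 0, 0, 0, 0],
    [60, -12, 37, 0, 0, 0, 0],
    [60, -12, 37, 0, 0, 0, 0],
    [60, -12, 37, 0, 0, 0, 0],
    [60, -12, 37, 0, 0, 0, 0]
  ]
}}

```text
clock: 24.75
position: [0.5627, -0.1903, 0.1524]
orientation: [-0.001, 0.999, 0.044, -0.001]
force: [0.6, -0.0, -0.2]
opening: 0.0602
gripper_force: 0.0
```

Emit:
{"fn": "carry_out", "kwargs": {
  "moves": [
    [60, -12, 37, 0, 0, 0, 0],
    [60, -12, 37, 0, 0, 0, 0],
    [60, -12, 37, 0, 0, 0, 0],
    [60, -12, 37, 0, 0, 0, 0],
    [60, -8, 20, 0, 0, 0, 0],
    [60, 0, 0, 25, 0, 0, 0],
    [60, 0, 0, 35, 0, 0, 0],
    [60, 0, 0, 15, 0, 0, 0],
    [60, 0, 0, 0, 0, 0, 0],
    [60, 0, 0, 0, 0, 0, 0],
    [60, 0, 0, 0, 0, 0, 0]
  ]
}}

```text
clock: 25.67
position: [0.5235, -0.3615, 0.0799]
orientation: [0.0, 0.999, 0.044, 0.0]
force: [-0.0, 0.4, 0.4]
opening: 0.06
gripper_force: 0.0
```

```bash
cat >> h.py <<'E'
def near():
    "cream bricks in the wrist view, on the board"
    d=shot('wrist');h=cv2.cvtColor(d['image'],cv2.COLOR_RGB2GRAY)
    for r in (200,220): 
        e=edges(d,r,255,385,8);print(r,[(c,k,*wplane(d,[[c,r]],.042)[0].round(1)) for c,k in e])
    col=np.median(h[100:260,305:330],axis=1).astype(float);gr=np.gradient(cv2.GaussianBlur(col[:,None],(1,5),0).ravel())
    print([(100+i,round(gr[i]),*wplane(d,[[318,100+i]],.042)[0].round(1)) for i in range(160) if abs(gr[i])>6])
E
python3 - <<'E'
from h import *
plan(522.5,-360,24,5);near()
E
```

```text
t25.7 at [ 523.5 -361.5   79.9] psi 5.0 | turn wz 0.001 then shift [-0.9 -1.6 55.9]
200 [(286, -9, np.float64(541.3), np.float64(-340.7)), (287, -9, np.float64(541.4), np.float64(-341.3)), (289, 14, np.float64(541.5), np.float64(-342.5)), (290, 9, np.float64(541.5), np.float64(-343.1)), (343, -10, np.float64(544.3), np.float64(-374.0)), (344, -20, np.float64(544.3), np.float64(-374.6)), (345, -26, np.float64(544.4), np.float64(-375.2)), (346, -18, np.float64(544.4), np.float64(-375.8)), (348, 21, np.float64(544.5), np.float64(-377.0)), (349, 28, np.float64(544.6), np.float64(-377.6)), (350, 18, np.float64(544.6), np.float64(-378.1)), (361, -10, np.float64(545.2), np.float64(-384.6)), (362, -20, np.float64(545.2), np.float64(-385.2)), (363, -17, np.float64(545.3), np.float64(-385.8))]
220 [(284, -12, np.float64(528.6), np.float64(-340.2)), (285, -19, np.float64(528.7), np.float64(-340.8)), (286, -16, np.float64(528.8), np.float64(-341.4)), (288, 15, np.float64(528.9), np.float64(-342.6)), (289, 25, np.float64(528.9), np.float64(-343.2)), (290, 19, np.float64(529.0), np.float64(-343.8)
[... 313 characters left out ...]
11, np.float64(581.8), np.float64(-356.0)), (165, -10, np.float64(563.7), np.float64(-357.6)), (166, -18, np.float64(563.1), np.float64(-357.7)), (167, -19, np.float64(562.5), np.float64(-357.7)), (168, -12, np.float64(561.9), np.float64(-357.8)), (176, 13, np.float64(557.3), np.float64(-358.2)), (177, 21, np.float64(556.7), np.float64(-358.2)), (178, 22, np.float64(556.1), np.float64(-358.3)), (179, 15, np.float64(555.5), np.float64(-358.3)), (180, 7, np.float64(554.9), np.float64(-358.4)), (234, -13, np.float64(521.4), np.float64(-361.3)), (235, -23, np.float64(520.8), np.float64(-361.4)), (236, -23, np.float64(520.1), np.float64(-361.4)), (237, -13, np.float64(519.4), np.float64(-361.5))]
```

Emit:
{"fn": "carry_out", "kwargs": {
  "moves": [
    [60, 0, -1, 22, 0, 0, 0],
    [60, 0, 0, 20, 0, 0, 0],
    [60, 0, 0, 8, 0, 0, 0],
    [60, 0, 0, 4, 0, 0, 0],
    [60, 0, 0, 0, 0, 0, 0],
    [25, 0, 0, 0, 0, 0, 0],
    [25, 0, 0, 0, 0, 0, 0],
    [25, 0, 0, 0, 0, 0, 0],
    [25, 0, 0, 0, 0, 0, 0],
    [25, 0, 0, 0, 0, 0, 0],
    [25, 0, 0, 0, 0, 0, 0],
    [25, 0, 0, 0, 0, 0, 0]
  ]
}}

```text
clock: 26.72
position: [0.524, -0.3613, 0.0269]
orientation: [0.001, 0.999, 0.044, 0.001]
force: [-0.9, 0.2, 7.6]
opening: 0.0331
gripper_force: 61.4
```

Emit:
{"fn": "carry_out", "kwargs": {
  "moves": [
    [25, 0, 0, -10, 0, 0, 0],
    [25, 0, 0, -30, 0, 0, 0],
    [25, 0, 0, -35, 0, 0, 0],
    [25, 0, 0, -35, 0, 0, 0],
    [25, 0, 0, -10, 0, 0, 0],
    [25, 0, 0, 0, 0, 0, -0.1193],
    [25, 0, 0, 0, 0, 0, -0.1193],
    [25, 0, 0, 0, 0, 0, -0.1193],
    [25, 0, 0, 0, 0, 0, -0.1193],
    [25, 0, 0, 0, 0, 0, -0.1193],
    [25, 0, 0, 0, 0, 0, -0.1193],
    [25, 0, 0, 0, 0, 0, -0.1193],
    [25, 0, 0, 0, 0, 0, -0.1193],
    [25, 0, 0, 0, 0, 0, -0.1193],
    [25, 0, 0, 0, 0, 0, -0.1193],
    [25, 0, 0, 0, 0, 0, -0.1193],
    [25, 0, 0, 0, 0, 0, -0.1193],
    [25, 0, 0, 0, 0, 0, -0.1193],
    [25, 0, 0, 0, 0, 0, 0],
    [25, 0, 0, 0, 0, 0, 0]
  ]
}}

```text
clock: 28.38
position: [0.523, -0.3603, 0.1451]
orientation: [-0.0, 0.684, 0.729, -0.0]
force: [-0.2, -0.5, -0.4]
opening: 0.0326
gripper_force: 60.4
```

Run:
```python
from h import *
s=sense();print(s['opening'],s['gripper_force'],s['force'])
plan(617.2,124.9,145,93.9);d=shot('wrist');front(d);held(d,207,187,13)
```

```text
0.03257851388663232 60.43241858482361 [-0.15476447 -0.45545838 -0.42051326]
t28.4 at [ 523.  -360.3  145.1] psi 93.7 | turn wz -0.004 then shift [4.777e+02 1.270e+02 1.000e-01]
edges [(188, 26), (208, 30), (255, 30)]
front end ahead of TCP 31.1 -> centre -1.4
front end ahead of TCP 30.7 -> centre -1.8
```

Emit:
{"fn": "carry_out", "kwargs": {
  "moves": [
    [25, 17.2, 4.5, 0, 0, 0, -0.004],
    [25, 34.2, 9.1, 0, 0, 0, 0],
    [25, 34.2, 9.1, 0, 0, 0, 0],
    [25, 34.2, 9.1, 0, 0, 0, 0],
    [25, 34.2, 9.1, 0, 0, 0, 0],
    [25, 34.2, 9.1, 0, 0, 0, 0],
    [25, 34.2, 9.1, 0, 0, 0, 0],
    [25, 34.2, 9.1, 0, 0, 0, 0],
    [25, 34.2, 9.1, 0, 0, 0, 0],
    [25, 34.2, 9.1, 0, 0, 0, 0],
    [25, 34.2, 9.1, 0, 0, 0, 0],
    [25, 34.2, 9.1, 0, 0, 0, 0],
    [25, 34.2, 9.1, 0, 0, 0, 0],
    [25, 34.2, 9.1, 0, 0, 0, 0],
    [25, 17.2, 4.5, 0, 0, 0, 0]
  ]
}}

```text
clock: 29.68
position: [0.6153, 0.1309, 0.1451]
orientation: [-0.0, 0.681, 0.732, 0.0]
force: [0.2, 0.0, -1.2]
opening: 0.033
gripper_force: 60.4
```

Emit:
{"fn": "carry_out", "kwargs": {
  "moves": [
    [25, 0, 0, 10, 0, 0, 0],
    [25, 0, 0, 25, 0, 0, 0],
    [25, 0, 0, 20, 0, 0, 0],
    [25, 0, 0, 10, 0, 0, 0],
    [25, 0, 0, 5, 0, 0, 0],
    [25, 0, 0, 0, 0, 0, 0],
    [25, 0, 0, 0, 0, 0, 0],
    [25, 0, 0, 0, 0, 0, 0]
  ]
}}

```text
clock: 30.35
position: [0.6166, 0.1263, 0.0765]
orientation: [0.001, 0.681, 0.732, 0.001]
force: [-0.7, 0.2, -0.8]
opening: 0.0327
gripper_force: 60.4
```

Run:
```python
from h import *
plan(617.1,126.4,59,93.9);check(15,(150,215))
```

```text
t30.4 at [616.6 126.3  76.5] psi 94.1 | turn wz 0.003 then shift [ 0.1  0.5 17.5]
open 0.0330 F [-0.6 -0.5 -0.9]
row 82 -12 h40 y 157.3 h57 y 155.9 h91 y 153.2
row 118 +22 h40 y 137.3 h57 y 138.0 h91 y 139.2
row 186 -20 h40 y 98.7 h57 y 103.2 h91 y 112.1
row 208 +29 h40 y 85.4 h57 y 91.3 h91 y 102.8
row 256 -29 h40 y 53.8 h57 y 63.0 h91 y 80.7
r 150 (291, 26) h40 x -15.9 h91 x -11.2
r 150 (292, 31) h40 x -15.4 h91 x -10.9
r 150 (293, 22) h40 x -14.8 h91 x -10.5
r 150 (350, -18) h40 x 17.1 h91 x 11.8
r 150 (351, -23) h40 x 17.6 h91 x 12.2
r 215 (278, 20) h40 x -24.4 h91 x -17.2
r 215 (279, 36) h40 x -23.8 h91 x -16.8
r 215 (280, 38) h40 x -23.2 h91 x -16.4
r 215 (281, 26) h40 x -22.6 h91 x -16.0
r 215 (359, -25) h40 x 23.6 h91 x 16.4
r 215 (360, -31) h40 x 24.2 h91 x 16.8
r 215 (361, -22) h40 x 24.8 h91 x 17.2
```

Emit:
{"fn": "carry_out", "kwargs": {
  "moves": [
    [25, 0, 0.6, 6, 0, 0, 0],
    [25, 0, 0, 6, 0, 0, 0],
    [25, 0, 0, 4, 0, 0, 0],
    [25, 0, 0, 1.5, 0, 0, 0],
    [25, 0, 0, 0, 0, 0, 0],
    [25, 0, 0, 0, 0, 0, 0],
    [40, 0, 0, 0, 0, 0, 0],
    [60, 0, 0, 0, 0, 0, 0],
    [60, 0, 0, 0, 0, 0, 0],
    [60, 0, 0, 0, 0, 0, 0],
    [60, 0, 0, -10, 0, 0, 0],
    [60, 0, 0, -30, 0, 0, 0],
    [60, 0, 0, -35, 0, 0, 0],
    [60, 0, 0, -30, 0, 0, 0],
    [60, 0, 0, 0, 0, 0, 0],
    [60, 0, 0, 0, 0, 0, 0]
  ]
}}

```text
clock: 31.73
position: [0.6179, 0.1265, 0.1656]
orientation: [0.002, 0.681, 0.732, 0.002]
force: [-0.5, -0.2, -0.5]
opening: 0.06
gripper_force: 0.0
```

Run:
```python
from h import *
bricks();plan(427,-361,150,1)
d=shot('top','t2.png');s=shot('scene')
a=np.vstack([cv2.resize(d['image'][150:310,240:500],(780,480)),]);cv2.imwrite('pics/t2.png',a[:,:,::-1])
```

```text
H [ 426.1 -360.8] [ 426.2 -360. ] 64.0 35.5 0.1
H [ 415.9 -281.6] [ 416.2 -281.4] 63.2 35.8 1.6
C [ 518.6 -266.6] [ 523.9 -270.1] 223.8 68.7 -87.7
C [ 427.6 -363.8] [ 428.1 -367.5] 70.8 40.4 0.1
C [ 415.3 -283.2] [ 416.9 -283.9] 65.8 35.0 4.9
t31.8 at [616.8 126.5 163.4] psi 94.1 | turn wz 1.625 then shift [-198.3  484.2   13.4]
```

View pics/t2.png

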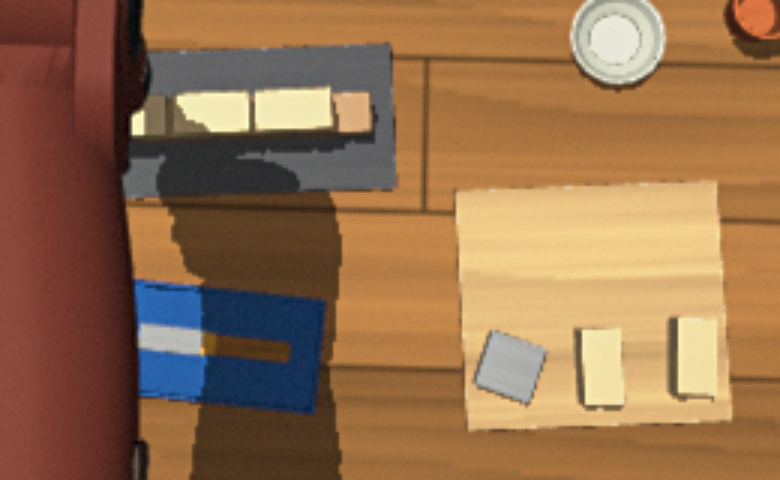

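Emit:
{"fn": "carry_out", "kwargs": {
  "moves": [
    [60, 0, 0, 0, 0, 0, 0.1248],
    [60, 0, 0, 0, 0, 0, 0.1248],
    [60, 0, 0, 0, 0, 0, 0.1248],
    [60, 0, 0, 0, 0, 0, 0.1248],
    [60, 0, 0, 0, 0, 0, 0.1248],
    [60, 0, 0, 0, 0, 0, 0.1248],
    [60, 0, 0, 0, 0, 0, 0.1248],
    [60, 0, 0, 0, 0, 0, 0.1248],
    [60, 0, 0, 0, 0, 0, 0.1248],
    [60, 0, 0, 0, 0, 0, 0.1248],
    [60, 0, 0, 0, 0, 0, 0.1248],
    [60, 0, 0, 0, 0, 0, 0.1248],
    [60, 0, 0, 0, 0, 0, 0.1248]
  ]
}}

```text
clock: 32.97
position: [0.6154, 0.1266, 0.1607]
orientation: [0.0, 1.0, 0.007, -0.001]
force: [0.4, 0.8, 0.4]
opening: 0.0601
gripper_force: 0.0
```

Emit:
{"fn": "carry_out", "kwargs": {
  "moves": [
    [60, -7.2, 17.2, 0, 0, 0, 0],
    [60, -15.2, 37.2, 0, 0, 0, 0],
    [60, -15.2, 37.2, 0, 0, 0, 0],
    [60, -15.2, 37.2, 0, 0, 0, 0],
    [60, -15.2, 37.2, 0, 0, 0, 0],
    [60, -15.2, 37.2, 0, 0, 0, 0],
    [60, -15.2, 37.2, 0, 0, 0, 0],
    [60, -15.2, 37.2, 0, 0, 0, 0],
    [60, -15.2, 37.2, 0, 0, 0, 0],
    [60, -15.2, 37.2, 0, 0, 0, 0],
    [60, -15.2, 37.2, 0, 0, 0, 0],
    [60, -15.2, 37.2, 0, 0, 0, 0],
    [60, -15.2, 37.2, 0, 0, 0, 0],
    [60, -8.2, 20.2, 0, 0, 0, 0],
    [60, 0, 0, 30, 0, 0, 0],
    [60, 0, 0, 35, 0, 0, 0],
    [60, 0, 0, 20, 0, 0, 0],
    [60, 0, 0, 0, 0, 0, 0],
    [60, 0, 0, 0, 0, 0, 0],
    [60, 0, 0, 0, 0, 0, 0]
  ]
}}

```text
clock: 34.63
position: [0.4287, -0.3614, 0.0786]
orientation: [0.0, 1.0, 0.01, 0.0]
force: [0.8, -0.7, 0.7]
opening: 0.0601
gripper_force: 0.0
```

Run:
```python
from h import *
plan(427,-361,24,1);near()
```

```text
t34.6 at [ 428.7 -361.4   78.6] psi 1.2 | turn wz 0.003 then shift [-1.7 -0.4 54.6]
200 [(293, 11, np.float64(448.4), np.float64(-346.0)), (294, 13, np.float64(448.4), np.float64(-346.6)), (349, -16, np.float64(449.1), np.float64(-378.6)), (350, -27, np.float64(449.1), np.float64(-379.2)), (351, -26, np.float64(449.1), np.float64(-379.8)), (352, -14, np.float64(449.1), np.float64(-380.4)), (354, 18, np.float64(449.2), np.float64(-381.5)), (355, 22, np.float64(449.2), np.float64(-382.1)), (356, 13, np.float64(449.2), np.float64(-382.7)), (371, -10, np.float64(449.4), np.float64(-391.6))]
220 [(285, -15, np.float64(435.9), np.float64(-341.2)), (286, -24, np.float64(435.9), np.float64(-341.8)), (287, -17, np.float64(435.9), np.float64(-342.4)), (292, 22, np.float64(436.0), np.float64(-345.4)), (293, 33, np.float64(436.0), np.float64(-346.0)), (294, 24, np.float64(436.0), np.float64(-346.6)), (295, 9, np.float64(436.0), np.float64(-347.2)), (348, -19, np.float64(436.7), np.float64(-378.6)), (349, -28, np.float64(436.7), np.float64(-379.2)), (350, -24, np.float64(436.7), np.float64(-379.8)), (351, -12, np.float64(436.7), np.float64(-380.4))]
[(167, -9, np.float64(468.2), np.float64(-360.2)), (168, -17, np.float64(467.6), np.float64(-360.2)), (169, -19, np.float64(467.0), np.float64(-360.2)), (170, -13, np.float64(466.5), np.float64(-360.2)), (178, 10, np.float64(461.8), np.float64(-360.3)), (179, 21, np.float64(461.2), np.float64(-360.3)), (180, 24, np.float64(460.6), np.float64(-360.3)), (181, 18, np.float64(460.1), np.float64(-360.3)), (182, 9, np.float64(459.5), np.float64(-360.4)), (230, -8, np.float64(429.9), np.float64(-360.9)), (231, -19, np.float64(429.2), np.float64(-361.0)), (232, -25, np.float64(428.6), np.float64(-361.0)), (233, -19, np.float64(427.9), np.float64(-361.0)), (234, -8, np.float64(427.3), np.float64(-361.0))]
```

Emit:
{"fn": "carry_out", "kwargs": {
  "moves": [
    [60, 0, 1, 22, 0, 0, 0],
    [60, 0, 0, 20, 0, 0, 0],
    [60, 0, 0, 8, 0, 0, 0],
    [60, 0, 0, 3, 0, 0, 0],
    [60, 0, 0, 0, 0, 0, 0],
    [25, 0, 0, 0, 0, 0, 0],
    [25, 0, 0, 0, 0, 0, 0],
    [25, 0, 0, 0, 0, 0, 0],
    [25, 0, 0, 0, 0, 0, 0],
    [25, 0, 0, 0, 0, 0, 0],
    [25, 0, 0, 0, 0, 0, 0],
    [25, 0, 0, 0, 0, 0, 0]
  ]
}}

```text
clock: 35.68
position: [0.4292, -0.3632, 0.0264]
orientation: [0.001, 1.0, 0.01, 0.001]
force: [-0.5, 0.2, 6.5]
opening: 0.0332
gripper_force: 61.4
```

Emit:
{"fn": "carry_out", "kwargs": {
  "moves": [
    [25, 0, 0, -10, 0, 0, 0],
    [25, 0, 0, -30, 0, 0, 0],
    [25, 0, 0, -35, 0, 0, 0],
    [25, 0, 0, -35, 0, 0, 0],
    [25, 0, 0, -20, 0, 0, 0],
    [25, 0, 0, 0, 0, 0, -0.1245],
    [25, 0, 0, 0, 0, 0, -0.1245],
    [25, 0, 0, 0, 0, 0, -0.1245],
    [25, 0, 0, 0, 0, 0, -0.1245],
    [25, 0, 0, 0, 0, 0, -0.1245],
    [25, 0, 0, 0, 0, 0, -0.1245],
    [25, 0, 0, 0, 0, 0, -0.1245],
    [25, 0, 0, 0, 0, 0, -0.1245],
    [25, 0, 0, 0, 0, 0, -0.1245],
    [25, 0, 0, 0, 0, 0, -0.1245],
    [25, 0, 0, 0, 0, 0, -0.1245],
    [25, 0, 0, 0, 0, 0, -0.1245],
    [25, 0, 0, 0, 0, 0, -0.1245],
    [25, 0, 0, 0, 0, 0, 0],
    [25, 0, 0, 0, 0, 0, 0]
  ]
}}

```text
clock: 37.35
position: [0.4284, -0.3621, 0.1551]
orientation: [0.0, 0.684, 0.729, -0.0]
force: [-0.3, 0.4, -0.9]
opening: 0.0327
gripper_force: 60.4
```

Run:
```python
from h import *
s=sense();print(s['opening'],s['gripper_force'],s['force'])
plan(624.6,20.1,155,93.9);d=shot('wrist');front(d);held(d,207,187,14)
```

```text
0.032729836666771345 60.41844964027405 [-0.29538494  0.4312429  -0.92084834]
t37.4 at [ 428.4 -362.1  155.1] psi 93.7 | turn wz -0.004 then shift [3.680e+02 2.217e+02 1.000e-01]
edges [(189, 20), (210, 25), (256, 24)]
front end ahead of TCP 31.4 -> centre -1.1
front end ahead of TCP 30.9 -> centre -1.6
```

Emit:
{"fn": "carry_out", "kwargs": {
  "moves": [
    [25, 17, 10, 0, 0, 0, -0.004],
    [25, 33.6, 20.2, 0, 0, 0, 0],
    [25, 33.6, 20.2, 0, 0, 0, 0],
    [25, 33.6, 20.2, 0, 0, 0, 0],
    [25, 33.6, 20.2, 0, 0, 0, 0],
    [25, 33.6, 20.2, 0, 0, 0, 0],
    [25, 33.6, 20.2, 0, 0, 0, 0],
    [25, 33.6, 20.2, 0, 0, 0, 0],
    [25, 33.6, 20.2, 0, 0, 0, 0],
    [25, 33.6, 20.2, 0, 0, 0, 0],
    [25, 33.6, 20.2, 0, 0, 0, 0],
    [25, 17, 10, 0, 0, 0, 0],
    [25, 0, 0, 10, 0, 0, 0],
    [25, 0, 0, 20, 0, 0, 0],
    [25, 0, 0, 10, 0, 0, 0],
    [25, 0, 0, 5, 0, 0, 0],
    [25, 0, 0, 0, 0, 0, 0],
    [25, 0, 0, 0, 0, 0, 0],
    [25, 0, 0, 0, 0, 0, 0]
  ]
}}

```text
clock: 38.98
position: [0.6237, 0.0223, 0.1106]
orientation: [0.001, 0.682, 0.732, 0.0]
force: [0.0, 0.2, -0.5]
opening: 0.0325
gripper_force: 60.4
```

```bash
sed -i 's/(40,z+top-34,z+top)/(40,74,z+top-34,z+top)/;s/(40,z+top))/(40,74,z+top))/' h.py
python3 - <<'E'
from h import *
plan(624.5,22.1,92.4,93.9);check(15.6,(150,215))
E
```

```text
t39.0 at [623.7  22.3 110.6] psi 94.1 | turn wz 0.003 then shift [-0.2  0.8 18.2]
open 0.0328 F [-0.4 -0.2 -1.8]
row 108 -33 h40 y 38.5 h74 y 38.6 h92 y 38.7 h126 y 38.8
row 119 +30 h40 y 31.2 h74 y 32.5 h92 y 33.2 h126 y 34.5
row 187 -31 h40 y -15.2 h74 y -6.2 h92 y -1.4 h126 y 7.6
row 210 +25 h40 y -31.9 h74 y -20.2 h92 y -13.9 h126 y -2.1
row 257 -30 h40 y -69.1 h74 y -51.2 h92 y -41.6 h126 y -23.7
r 150 (289, 40) h40 x -20.4 h126 x -11.9
r 150 (290, 48) h40 x -19.7 h126 x -11.5
r 150 (291, 29) h40 x -19.0 h126 x -11.1
r 150 (348, -23) h40 x 19.2 h126 x 11.1
r 150 (349, -34) h40 x 19.8 h126 x 11.4
r 150 (350, -30) h40 x 20.5 h126 x 11.8
r 215 (279, 32) h40 x -28.5 h126 x -16.7
r 215 (280, 42) h40 x -27.8 h126 x -16.2
r 215 (281, 30) h40 x -27.1 h126 x -15.8
r 215 (282, 17) h40 x -26.4 h126 x -15.4
r 215 (360, -27) h40 x 29.0 h126 x 16.8
r 215 (361, -37) h40 x 29.7 h126 x 17.2
r 215 (362, -24) h40 x 30.5 h126 x 17.6
```

Emit:
{"fn": "carry_out", "kwargs": {
  "moves": [
    [25, -0.7, 0.3, 6, 0, 0, 0],
    [25, 0, 0, 6, 0, 0, 0],
    [25, 0, 0, 4, 0, 0, 0],
    [25, 0, 0, 2, 0, 0, 0],
    [25, 0, 0, 0, 0, 0, 0],
    [25, 0, 0, 0, 0, 0, 0],
    [40, 0, 0, 0, 0, 0, 0],
    [60, 0, 0, 0, 0, 0, 0],
    [60, 0, 0, 0, 0, 0, 0],
    [60, 0, 0, 0, 0, 0, 0],
    [60, 0, 0, -10, 0, 0, 0],
    [60, 0, 0, -30, 0, 0, 0],
    [60, 0, 0, -30, 0, 0, 0],
    [60, 0, 0, 0, 0, 0, 0],
    [60, 0, 0, 0, 0, 0, 0]
  ]
}}

```text
clock: 40.28
position: [0.6252, 0.0219, 0.1645]
orientation: [0.002, 0.681, 0.732, 0.001]
force: [-0.4, 0.5, -0.5]
opening: 0.0599
gripper_force: 0.0
```

Run:
```python
from h import *
bricks();plan(416,-282,160,2.5)
d=shot('top');h=cloud(d)[...,2];u=np.indices(h.shape)[1];v=np.indices(h.shape)[0]
hs=cv2.cvtColor(d['image'],cv2.COLOR_RGB2HSV).astype(int)
print('blk',blobs(d,(hs[...,1]<30)&(hs[...,2]>110)&(u>395)&(u<428)&(v>255)&(v<290),.026))
```

```text
H [ 416.  -281.5] [ 416.1 -281.2] 64.3 36.6 4.1
C [ 516.8 -270. ] [ 521.7 -270.9] 222.4 64.1 -87.7
C [ 415.1 -283.3] [ 415.7 -283.5] 63.9 34.2 4.9
C [ 393.5 -346.7] [ 393.4 -347.4] 81.5 8.3 -85.8
t40.3 at [624.2  22.  162.5] psi 94.1 | turn wz 1.599 then shift [-221.3  294.7    2.5]
blk [(np.float64(410.0), np.float64(272.0), array([ 412.7, -206.8]), array([ 412.7, -206.7]), 47.9, 47.8, -17.8)]
```

Emit:
{"fn": "carry_out", "kwargs": {
  "moves": [
    [46, 0, 0, 0, 0, 0, 0.121],
    [46, 0, 0, 0, 0, 0, 0.121],
    [46, 0, 0, 0, 0, 0, 0.121],
    [46, 0, 0, 0, 0, 0, 0.121],
    [46, 0, 0, 0, 0, 0, 0.121],
    [46, 0, 0, 0, 0, 0, 0.121],
    [46, 0, 0, 0, 0, 0, 0.121],
    [46, 0, 0, 0, 0, 0, 0.121],
    [46, 0, 0, 0, 0, 0, 0.121],
    [46, 0, 0, 0, 0, 0, 0.121],
    [46, 0, 0, 0, 0, 0, 0.121],
    [46, 0, 0, 0, 0, 0, 0.121],
    [46, 0, 0, 0, 0, 0, 0.121]
  ]
}}

```text
clock: 41.47
position: [0.6228, 0.0223, 0.1598]
orientation: [-0.0, 0.999, 0.032, -0.001]
force: [-0.2, 0.0, 0.7]
opening: 0.0463
gripper_force: 0.0
```

Emit:
{"fn": "carry_out", "kwargs": {
  "moves": [
    [46, -11.5, 14.5, 0, 0, 0, 0],
    [46, -22.9, 28.9, 0, 0, 0, 0],
    [46, -22.9, 28.9, 0, 0, 0, 0],
    [46, -22.9, 28.9, 0, 0, 0, 0],
    [46, -22.9, 28.9, 0, 0, 0, 0],
    [46, -22.9, 28.9, 0, 0, 0, 0],
    [46, -22.9, 28.9, 0, 0, 0, 0],
    [46, -22.9, 28.9, 0, 0, 0, 0],
    [46, -22.9, 28.9, 0, 0, 0, 0],
    [46, -22.9, 28.9, 0, 0, 0, 0],
    [46, -11.5, 14.4, 0, 0, 0, 0],
    [46, 0, 0, 30, 0, 0, 0],
    [46, 0, 0, 35, 0, 0, 0],
    [46, 0, 0, 15, 0, 0, 0],
    [46, 0, 0, 0, 0, 0, 0],
    [46, 0, 0, 0, 0, 0, 0],
    [46, 0, 0, 0, 0, 0, 0]
  ]
}}

```text
clock: 42.88
position: [0.4156, -0.2823, 0.0824]
orientation: [0.0, 0.999, 0.035, 0.0]
force: [0.2, -0.0, -0.6]
opening: 0.0458
gripper_force: 0.0
```

Run:
```python
from h import *
plan(416,-282,24,4);near()
```

```text
t42.9 at [ 415.6 -282.3   82.4] psi 4.0 | turn wz 0.000 then shift [ 0.5 -0.3 58.4]
200 [(260, 18, np.float64(431.8), np.float64(-245.9)), (261, 21, np.float64(431.9), np.float64(-246.5)), (262, 11, np.float64(431.9), np.float64(-247.1)), (293, 14, np.float64(433.3), np.float64(-265.8)), (294, 12, np.float64(433.3), np.float64(-266.4)), (347, -14, np.float64(435.5), np.float64(-297.9)), (348, -25, np.float64(435.6), np.float64(-298.5)), (349, -27, np.float64(435.6), np.float64(-299.1)), (350, -16, np.float64(435.7), np.float64(-299.7)), (353, 18, np.float64(435.8), np.float64(-301.4)), (354, 19, np.float64(435.8), np.float64(-302.0)), (355, 10, np.float64(435.9), np.float64(-302.6))]
220 [(291, -8, np.float64(420.5), np.float64(-265.2)), (293, 15, np.float64(420.6), np.float64(-266.4)), (294, 18, np.float64(420.6), np.float64(-267.0)), (295, 9, np.float64(420.6), np.float64(-267.6)), (346, -14, np.float64(422.8), np.float64(-298.5)), (347, -29, np.float64(422.9), np.float64(-299.1)), (348, -28, np.float64(422.9), np.float64(-299.7)), (349, -12, np.float64(422.9), np.float64(-300.3))]
[(163, -11, np.float64(456.5), np.float64(-279.1)), (164, -17, np.float64(455.9), np.float64(-279.2)), (165, -16, np.float64(455.4), np.float64(-279.2)), (166, -9, np.float64(454.8), np.float64(-279.2)), (173, 10, np.float64(450.6), np.float64(-279.5)), (174, 20, np.float64(450.0), np.float64(-279.6)), (175, 23, np.float64(449.5), np.float64(-279.6)), (176, 16, np.float64(448.9), np.float64(-279.6)), (177, 8, np.float64(448.3), np.float64(-279.7)), (231, -7, np.float64(414.4), np.float64(-282.0)), (232, -17, np.float64(413.8), np.float64(-282.1)), (233, -24, np.float64(413.1), np.float64(-282.1)), (234, -20, np.float64(412.4), np.float64(-282.2)), (235, -9, np.float64(411.8), np.float64(-282.2))]
```

Emit:
{"fn": "carry_out", "kwargs": {
  "moves": [
    [46, 1, 0.7, 25, 0, 0, 0],
    [46, 0, 0, 20, 0, 0, 0],
    [46, 0, 0, 8, 0, 0, 0],
    [46, 0, 0, 4, 0, 0, 0],
    [46, 0, 0, 0, 0, 0, 0],
    [25, 0, 0, 0, 0, 0, 0],
    [25, 0, 0, 0, 0, 0, 0],
    [25, 0, 0, 0, 0, 0, 0],
    [25, 0, 0, 0, 0, 0, 0],
    [25, 0, 0, 0, 0, 0, 0],
    [25, 0, 0, 0, 0, 0, 0],
    [25, 0, 0, 0, 0, 0, 0]
  ]
}}

```text
clock: 43.93
position: [0.4171, -0.2836, 0.0261]
orientation: [0.001, 0.999, 0.035, 0.001]
force: [0.2, 0.4, 7.3]
opening: 0.0331
gripper_force: 61.1
```

Emit:
{"fn": "carry_out", "kwargs": {
  "moves": [
    [25, 0, 0, -10, 0, 0, 0],
    [25, 0, 0, -30, 0, 0, 0],
    [25, 0, 0, -35, 0, 0, 0],
    [25, 0, 0, -35, 0, 0, 0],
    [25, 0, 0, -25, 0, 0, 0],
    [25, 0, 0, 0, 0, 0, -0.1207],
    [25, 0, 0, 0, 0, 0, -0.1207],
    [25, 0, 0, 0, 0, 0, -0.1207],
    [25, 0, 0, 0, 0, 0, -0.1207],
    [25, 0, 0, 0, 0, 0, -0.1207],
    [25, 0, 0, 0, 0, 0, -0.1207],
    [25, 0, 0, 0, 0, 0, -0.1207],
    [25, 0, 0, 0, 0, 0, -0.1207],
    [25, 0, 0, 0, 0, 0, -0.1207],
    [25, 0, 0, 0, 0, 0, -0.1207],
    [25, 0, 0, 0, 0, 0, -0.1207],
    [25, 0, 0, 0, 0, 0, -0.1207],
    [25, 0, 0, 0, 0, 0, -0.1207],
    [25, 0, 0, 0, 0, 0, 0],
    [25, 0, 0, 0, 0, 0, 0]
  ]
}}

```text
clock: 45.6
position: [0.4163, -0.2827, 0.16]
orientation: [0.0, 0.684, 0.729, -0.0]
force: [-0.0, -0.4, -1.6]
opening: 0.0326
gripper_force: 60.1
```

Run:
```python
from h import *
s=sense();print(s['opening'],s['gripper_force'],s['force'])
plan(619.8,89.9,160,93.9);d=shot('wrist');front(d);held(d,207,187,14)
```

```text
0.032586188522198224 60.095229148864746 [-0.03344236 -0.43106024 -1.57443347]
t45.6 at [ 416.3 -282.7  160. ] psi 93.7 | turn wz -0.004 then shift [357.9 228.4   0. ]
edges [(187, 21), (207, 26), (257, 30)]
front end ahead of TCP 31.4 -> centre -1.1
front end ahead of TCP 30.9 -> centre -1.6
```

Emit:
{"fn": "carry_out", "kwargs": {
  "moves": [
    [25, 16.5, 10, 0, 0, 0, -0.004],
    [25, 32.6, 20.8, 0, 0, 0, 0],
    [25, 32.6, 20.8, 0, 0, 0, 0],
    [25, 32.6, 20.8, 0, 0, 0, 0],
    [25, 32.6, 20.8, 0, 0, 0, 0],
    [25, 32.6, 20.8, 0, 0, 0, 0],
    [25, 32.6, 20.8, 0, 0, 0, 0],
    [25, 32.6, 20.8, 0, 0, 0, 0],
    [25, 32.6, 20.8, 0, 0, 0, 0],
    [25, 32.6, 20.8, 0, 0, 0, 0],
    [25, 32.6, 20.8, 0, 0, 0, 0],
    [25, 16, 10.4, 0, 0, 0, 0],
    [25, 0, 0, 5, 0, 0, 0],
    [25, 0, 0, 10, 0, 0, 0],
    [25, 0, 0, 20, 0, 0, 0],
    [25, 0, 0, 10, 0, 0, 0],
    [25, 0, 0, 4, 0, 0, 0],
    [25, 0, 0, 0, 0, 0, 0],
    [25, 0, 0, 0, 0, 0, 0],
    [25, 0, 0, 0, 0, 0, 0]
  ]
}}

```text
clock: 47.32
position: [0.6188, 0.0908, 0.1116]
orientation: [0.001, 0.681, 0.732, 0.0]
force: [0.8, -0.0, -0.3]
opening: 0.0334
gripper_force: 60.2
```

Run:
```python
from h import *
plan(619.8,90.7,92,93.9);check(16,(150,215))
```

```text
t47.3 at [618.8  90.8 111.6] psi 94.1 | turn wz 0.003 then shift [-0.2  1.  19.6]
open 0.0328 F [-0.4 -0.  -0.9]
row 41 -12 h40 y 152.6 h74 y 145.2 h93 y 141.0 h127 y 133.6
row 64 +22 h40 y 136.7 h74 y 132.0 h93 y 129.2 h127 y 124.5
row 113 -11 h40 y 103.8 h74 y 104.5 h93 y 104.9 h127 y 105.5
row 116 +24 h40 y 101.8 h74 y 102.8 h93 y 103.4 h127 y 104.4
row 185 -31 h40 y 54.7 h74 y 63.4 h93 y 68.5 h127 y 77.2
row 207 +25 h40 y 38.7 h74 y 50.1 h93 y 56.6 h127 y 68.0
row 253 -29 h40 y 2.5 h74 y 19.8 h93 y 29.8 h127 y 47.2
r 150 (289, 24) h40 x -20.7 h127 x -12.1
r 150 (290, 41) h40 x -20.0 h127 x -11.7
r 150 (291, 40) h40 x -19.3 h127 x -11.3
r 150 (292, 24) h40 x -18.7 h127 x -10.9
r 150 (349, -27) h40 x 19.7 h127 x 11.2
r 150 (350, -36) h40 x 20.4 h127 x 11.5
r 150 (351, -25) h40 x 21.1 h127 x 11.9
r 215 (278, 26) h40 x -29.6 h127 x -17.3
r 215 (279, 38) h40 x -28.9 h127 x -16.8
r 215 (280, 33) h40 x -28.2 h127 x -16.4
r 215 (281, 21) h40 x -27.4 h127 x -16.0
r 215 (359, -18) h40 x 28.2 h127 x 16.1
r 215 (360, -28) h40 x 28.9 h127 x 16.5
r 215 (361, -28) h40 x 29.7 h127 x 16.9
r 215 (362, -16) h40 x 30.4 h127 x 17.3
```

Emit:
{"fn": "carry_out", "kwargs": {
  "moves": [
    [25, -0.6, 0.6, 7, 0, 0, 0],
    [25, 0, 0, 6, 0, 0, 0],
    [25, 0, 0, 5, 0, 0, 0],
    [25, 0, 0, 1.5, 0, 0, 0],
    [25, 0, 0, 0, 0, 0, 0],
    [25, 0, 0, 0, 0, 0, 0],
    [40, 0, 0, 0, 0, 0, 0],
    [60, 0, 0, 0, 0, 0, 0],
    [60, 0, 0, 0, 0, 0, 0],
    [60, 0, 0, 0, 0, 0, 0],
    [60, 0, 0, -10, 0, 0, 0],
    [60, 0, 0, -30, 0, 0, 0],
    [60, 0, 0, -35, 0, 0, 0],
    [60, 0, 0, -35, 0, 0, 0],
    [60, 0, 0, -35, 0, 0, 0],
    [60, -20, 0, -35, 0, 0, 0],
    [60, -35, 0, 0, 0, 0, 0],
    [60, -15, 0, 0, 0, 0, 0],
    [60, 0, 0, 0, 0, 0, 0],
    [60, 0, 0, 0, 0, 0, 0]
  ]
}}

```text
clock: 49.03
position: [0.6239, 0.0203, 0.2709]
orientation: [-0.0, 0.682, 0.732, -0.0]
force: [-0.2, 0.7, -0.1]
opening: 0.0601
gripper_force: 0.0
```

Run:
```python
from h import *
d=shot('wrist','w9.png');s=shot('scene')
im=d['image'];hsv=cv2.cvtColor(im,cv2.COLOR_RGB2HSV).astype(int)
a=np.hstack([im[:260,180:440],cv2.resize(s['image'][170:290,250:380],(390,360))[:260]])
a=cv2.resize(a,None,fx=1.2,fy=1.2);cv2.imwrite('pics/w9.png',a[:,:,::-1]);plan(384,302.6,140,0)
np.savez('w9.npz',im=im,**{k:d[k] for k in('fx','cx','cy','rvec','tvec')})
```

```text
t49.1 at [623.7  21.6 270.6] psi 94.1 | turn wz 1.643 then shift [-239.7 -281.   130.6]
```

View pics/w9.png

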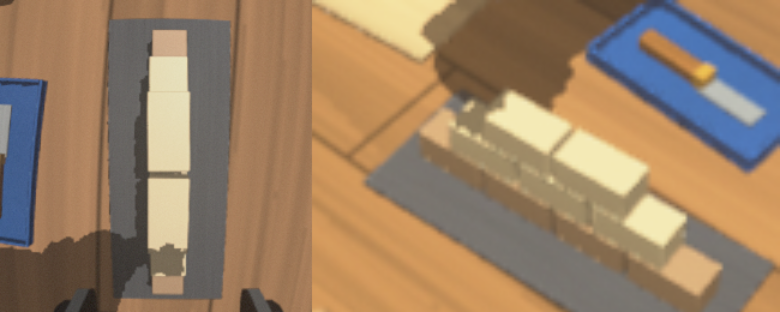

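Emit:
{"fn": "carry_out", "kwargs": {
  "moves": [
    [60, 0, 0, 0, 0, 0, -0.1214],
    [60, 0, 0, 0, 0, 0, -0.1214],
    [60, 0, 0, 0, 0, 0, -0.1214],
    [60, 0, 0, 0, 0, 0, -0.1214],
    [60, 0, 0, 0, 0, 0, -0.1214],
    [60, 0, 0, 0, 0, 0, -0.1214],
    [60, 0, 0, 0, 0, 0, -0.1214],
    [60, 0, 0, 0, 0, 0, -0.1214],
    [60, 0, 0, 0, 0, 0, -0.1214],
    [60, 0, 0, 0, 0, 0, -0.1214],
    [60, 0, 0, 0, 0, 0, -0.1214],
    [60, 0, 0, 0, 0, 0, -0.1214],
    [60, 0, 0, 0, 0, 0, -0.1214],
    [60, 0, 0, 0, 0, 0, -0.1214],
    [60, 0, 0, 0, 0, 0, -0.1214],
    [60, 0, 0, 0, 0, 0, -0.1214],
    [60, 0, 0, 0, 0, 0, -0.1214],
    [60, 0, 0, 0, 0, 0, -0.1214],
    [60, 0, 0, 0, 0, 0, -0.1214],
    [60, 0, 0, 0, 0, 0, -0.1214]
  ]
}}

```text
clock: 50.8
position: [0.6237, 0.0223, 0.2706]
orientation: [-0.0, -0.451, 0.892, 0.0]
force: [-0.0, 0.1, 0.9]
opening: 0.0597
gripper_force: 0.0
```

Emit:
{"fn": "carry_out", "kwargs": {
  "moves": [
    [60, 0, 0, 0, 0, 0, -0.1214],
    [60, 0, 0, 0, 0, 0, -0.1214],
    [60, 0, 0, 0, 0, 0, -0.1214],
    [60, 0, 0, 0, 0, 0, -0.1214],
    [60, 0, 0, 0, 0, 0, -0.1214],
    [60, 0, 0, 0, 0, 0, -0.1214],
    [60, 0, 0, 0, 0, 0, -0.1214],
    [60, 0, 0, 0, 0, 0, -0.1214],
    [60, 0, 0, 0, 0, 0, -0.1214],
    [60, -17, 4.7, 0, 0, 0, 0],
    [60, -34, 9, 0, 0, 0, 0],
    [60, -34, 9, 10, 0, 0, 0],
    [60, -34, 9, 10, 0, 0, 0],
    [60, -34, 9, 10, 0, 0, 0],
    [60, -34, 9, 10, 0, 0, 0],
    [60, -34, 9, 10, 0, 0, 0],
    [60, -34, 9, 10, 0, 0, 0],
    [60, -34, 9, 10, 0, 0, 0],
    [60, -34, 9, 10, 0, 0, 0],
    [60, -34, 9, 10, 0, 0, 0]
  ]
}}

```text
clock: 52.47
position: [0.3809, 0.3026, 0.1803]
orientation: [0.0, 0.848, -0.531, -0.0]
force: [0.2, 0.3, -0.7]
opening: 0.0603
gripper_force: 0.0
```

Emit:
{"fn": "carry_out", "kwargs": {
  "moves": [
    [60, 0, 0, 5, 0, 0, 0],
    [60, 0, 0, 0, 0, 0, 0],
    [60, 0, 0, 0, 0, 0, 0],
    [60, 0, 0, 0, 0, 0, 0]
  ]
}}

```text
clock: 52.8
position: [0.3836, 0.3006, 0.1763]
orientation: [-0.0, 0.847, -0.531, 0.0]
force: [-0.8, -0.8, -0.2]
opening: 0.0598
gripper_force: 0.0
```

Run:
```python
from h import *
d=shot('wrist','w10.png');plan(384,302.6,76,-64.3)
```

```text
t52.9 at [383.9 300.5 176.4] psi -64.2 | turn wz 0.002 then shift [ -1.9  -1.  100.4]
```

View pics/w10.png

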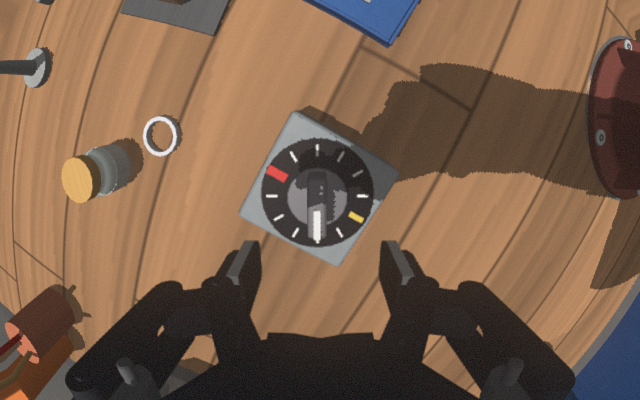

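The dial pointer, at (317,225), points down in the image along the tool's -x. That is the second mark clockwise of yellow (356,217), and red is at (277,174), so it needs four more clicks.

Run:
```python
from h import *
d=shot('wrist');hsv=cv2.cvtColor(d['image'],cv2.COLOR_RGB2HSV).astype(int);H,S,V=hsv[...,0],hsv[...,1],hsv[...,2]
w=np.zeros(H.shape,bool);w[130:255,255:380]=1
def cen(m):
    n,l,st,c=cv2.connectedComponentsWithStats((w&m).astype(np.uint8));i=1+np.argmax(st[1:,4]);return c[i],st[i,4]
y=cen((abs(H-22)<6)&(S>150)&(V>130));r=cen(((H<6)|(H>174))&(S>150)&(V>100))
print(y,r);a,b=wplane(d,[y[0],r[0]],.051);print('centre',(a+b)/2,'dir yellow->red deg',np.degrees(np.arctan2(*(b-a)[::-1])))
# disc: dark
m=(w&(V<60)).astype(np.uint8);c=max(cv2.findContours(cv2.morphologyEx(m,cv2.MORPH_CLOSE,np.ones((9,9))),0,2)[0],key=cv2.contourArea)
e=cv2.fitEllipse(wplane(d,c.reshape(-1,2),.051).astype(np.float32));print(e)
u=np.nonzero(w[200:235].any(0))[0]
for rr in(205,225):print(edges(d,rr,290,345,10))
p=cen((S<40)&(V>170));print('pointer',p,wplane(d,[p[0]],.091))
```

```text
(array([358. , 215.5]), np.int32(4)) (array([276.96296296, 173.50793651]), np.int32(189))
centre [384.38319064 303.35276941] dir yellow->red deg -2.5116215563804745
((379.53717041015625, 303.716552734375), (78.15553283691406, 94.21431732177734), 171.1804962158203)
[(306, -21), (307, -24), (308, -11), (316, 19), (317, 15), (324, -14), (325, -15), (326, -10), (333, 13), (334, 14), (335, 12)]
[(307, 19), (308, 21), (309, 14), (312, 20), (313, 36), (314, 30), (315, 11), (319, -22), (320, -39), (321, -33), (322, -16), (324, -11), (325, -13), (326, -11)]
pointer (array([316.88018433, 225.62672811]), np.int32(217)) [[379.49756416 315.36432765]]
```

Emit:
{"fn": "carry_out", "kwargs": {
  "moves": [
    [50, -2.2, -1.1, 20, 0, 0, 0],
    [50, 0, 0, 30, 0, 0, 0],
    [50, 0, 0, 30, 0, 0, 0],
    [50, 0, 0, 12, 0, 0, 0],
    [50, 0, 0, 6, 0, 0, 0],
    [50, 0, 0, 0, 0, 0, 0],
    [50, 0, 0, 0, 0, 0, 0],
    [8, 0, 0, 0, 0, 0, 0],
    [8, 0, 0, 0, 0, 0, 0],
    [8, 0, 0, 0, 0, 0, 0],
    [8, 0, 0, 0, 0, 0, 0],
    [8, 0, 0, 0, 0, 0, 0],
    [8, 0, 0, 0, 0, 0, 0],
    [8, 0, 0, 0, 0, 0, 0],
    [8, 0, 0, 0, 0, 0, 0]
  ],
  "force": 60
}}

```text
clock: 54.15
position: [0.3847, 0.304, 0.0796]
orientation: [-0.002, 0.847, -0.531, 0.001]
force: [3.5, 1.7, 5.5]
opening: 0.0139
gripper_force: 61.4
```

Run:
```python
from h import *
s=sense();print(s['opening'],s['gripper_force'],s['force'],s['moment'],s['joint_positions'][5])
plan(384,303,76,175.8)
```

```text
0.013866628407785953 61.42995357513428 [3.48689261 1.73926236 5.52461256] [ 0.28648218 -0.55749874 -0.01527977] -1.6206968853347992
t54.1 at [384.7 304.   79.6] psi -64.2 | turn wz 2.095 then shift [ 0.6 -1.   3.6]
```

Emit:
{"fn": "carry_out", "kwargs": {
  "moves": [
    [8, 0, 0, 0, 0, 0, 0.1164],
    [8, 0, 0, 0, 0, 0, 0.1164],
    [8, 0, 0, 0, 0, 0, 0.1164],
    [8, 0, 0, 0, 0, 0, 0.1164],
    [8, 0, 0, 0, 0, 0, 0.1164],
    [8, 0, 0, 0, 0, 0, 0.1164],
    [8, 0, 0, 0, 0, 0, 0.1164],
    [8, 0, 0, 0, 0, 0, 0.1164],
    [8, 0, 0, 0, 0, 0, 0.1164],
    [8, 0, 0, 0, 0, 0, 0.1164],
    [8, 0, 0, 0, 0, 0, 0.1164],
    [8, 0, 0, 0, 0, 0, 0.1164],
    [8, 0, 0, 0, 0, 0, 0.1164],
    [8, 0, 0, 0, 0, 0, 0.1164],
    [8, 0, 0, 0, 0, 0, 0.1164],
    [8, 0, 0, 0, 0, 0, 0.1164],
    [8, 0, 0, 0, 0, 0, 0.1164],
    [8, 0, 0, 0, 0, 0, 0.1164],
    [8, 0, 0, 0, 0, 0, 0],
    [8, 0, 0, 0, 0, 0, 0]
  ]
}}

```text
clock: 55.82
position: [0.3837, 0.3048, 0.0795]
orientation: [0.001, 0.037, 0.999, 0.002]
force: [-1.5, 6.2, 8.1]
opening: 0.0137
gripper_force: 61.8
```

Run:
```python
from h import *
s=sense();print(s['opening'],s['gripper_force'],s['force'],s['moment'])
plan(384,303,76,175.8)
```

```text
0.013698551968808866 61.767836809158325 [-1.48371408  6.24762233  8.0790115 ] [ 1.43664576  0.43046276 -0.03768427]
t55.8 at [383.7 304.8  79.5] psi 175.8 | turn wz 0.000 then shift [-0.4 -1.8  3.5]
```

Moment is near zero, so the dial sits in its click. I'll release, rise and look.

Emit:
{"fn": "carry_out", "kwargs": {
  "moves": [
    [20, 0, 0, 0, 0, 0, 0],
    [50, 0, 0, 0, 0, 0, 0],
    [50, 0, 0, 0, 0, 0, 0],
    [50, 0, 0, 0, 0, 0, 0],
    [50, 0, 0, 0, 0, 0, 0],
    [50, 0, 0, -10, 0, 0, 0],
    [50, 0, 0, -30, 0, 0, 0],
    [50, 0, 0, -30, 0, 0, 0],
    [50, 0, 0, -30, 0, 0, 0],
    [50, 0, 0, -30, 0, 0, 0],
    [50, 0, 0, -20, 0, 0, 0],
    [50, 0, 0, 0, 0, 0, 0],
    [50, 0, 0, 0, 0, 0, 0],
    [50, 0, 0, 0, 0, 0, 0]
  ]
}}

```text
clock: 56.98
position: [0.383, 0.3032, 0.2277]
orientation: [-0.0, 0.037, 0.999, -0.0]
force: [-0.7, -0.3, 0.0]
opening: 0.0504
gripper_force: 0.0
```

Run:
```python
from h import *
d=shot('wrist');t=shot('top')
a=cv2.resize(d['image'][80:280,180:480],(600,400));b=cv2.resize(t['image'][150:215,230:390],(600,180),interpolation=cv2.INTER_CUBIC)
cv2.imwrite('pics/f.png',np.vstack([a,b])[:,:,::-1]);s=sense();print(s['clock'],s['force'])
```

```text
57.0833 [-0.34045956  0.0385665  -0.47702886]
```

View pics/f.png

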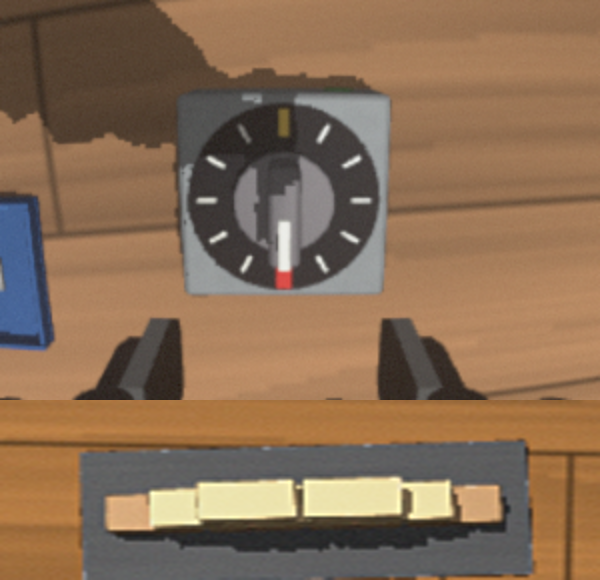

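The pointer, at (284,255), lies on the red mark (284,280), and the wall stands in line.

```bash
python3 -c "
from bench import *
print(close_job())"
```

```text
the job is handed in; nothing more can be done
None
```

The job is handed in: the scraper is in the tray, all five bricks are laid in a staggered 3 + 2 wall, and the timer is on the red 6 and released; last camera checks showed all three in place, at about 57 s.

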